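Open the hand-over barrier and slide the order through

ROBOT

A 6-joint arm with a two-finger parallel gripper is mounted at the origin on the work surface. World frame = base frame: x ahead of the robot, y to its left, z up, the work surface at z = 0. Lengths are in m, angles in rad, forces in N, time in s.
With the tool pointing down it reaches from about 0.225 to 0.875 m from the base axis. Payload 3.4 kg.
Tool frame: the origin (TCP) lies between the finger pads; the fingertips stand 8 mm ahead of it and the grasp point (between the pads) lies 11 mm behind it; z points along the fingers, y is the line along which they close (so a half turn about z gives the same grasp; the last joint's range is limited). The gripper opens to 85 mm and grips with 20 to 120 N. Pads are 22 mm wide; open, the fingers measure 114 mm over their backs; the gripper's body (76 mm by 85 mm) begins 54 mm behind the grasp point. The pads swing forward as they close: fully open they stand 13 mm farther back than shut.
Start: joints at [1.174, 0.276, 1.505, -0, 1.361, -0.121], TCP at [0.157, 0.553, 0.203] pointing down, gripper open.
Joint ranges: [-2.89, 2.89], [-0.75, 2.08], [0.22, 2.7], [-1.18, 4.32], [0.11, 2.71], [-2.7, 2.7]. Speed limits (rad/s): [2.57, 2.57, 3.14, 3.14, 3.14, 3.14].

INTERFACE

Orientations are given as a unit quaternion [w, x, y, z].
In Python, from rig import manip, optics, finder gives the robot as it stands.
- The arm moves only by the tool servo_tool, never from a script. Its argument "increments" is a list of rows, each a list of 7 numbers: the shift along the tool's x, y, z in cm, then the turn, a rotation vector about the tool's x, y, z in degrees, then the closure, from -1 (fully open) to 1 (shut). In form: [[x, y, z, rx, ry, rz, gripper], ...]. A call has exactly 5 rows; each row shifts and turns the commanded pose from where the row before left it, along the tool's axes as they then stand; what a row does not reach is not made up. A row lasts 1/10 s, in which the tool goes at most 50 mm and 8.59 degrees, less where a joint would pass 70% of its speed; a pose out of reach is approached as far as the arm can. A call is refused whole if a number of a shift passes 5 or a number of a turn 8.59, either way. A call with a gripper value outside its range is refused whole. The fingers move at their own pace and stop on an object; "squeeze" is the grip in N (left out, the last holds). Time passes only in rows, so rows that do not move let the fingers close, or fill a call up. It gives the time, the measured TCP pose, the force, the opening and the grip force at its end, in the units of the state.
- manip.get_state(): the state, without advancing time (a new reading comes with each control period).
- optics.get_image(name): name is "side" or "top" or "wrist"; returns the picture (420x560x3 uint8, red, green, blue); there is no depth.
- optics.get_calibration(name): a dict with "fov_y" (degrees; the focal length in pixels is half the picture's height over the tangent of half this angle, whatever the lens; pixels are square), "cx", "cy" (the principal point, pixels), "world_to_cam" (4x4, takes a point from world to camera coordinates). Camera axes: x right, y down, z forward; pixel columns grow to the right and rows downward; lengths in m; the calibration is good to about 2 mm. A picture is of the moment at which its call begins: read the wrist's pose just before it. get_calibration takes no time and is no camera call; for the wrist camera it gives the pose at the moment of the call.
- manip.sign_off(): hands the job in; it is judged then, once.
Trained networks look in the newest picture that a camera, given by its name, has taken for a name from the list of things; names that differ only in an ending like _2 or _b are one class to them, and where a whole thing is asked for, a point or a joint stands for the part that bears it (a point fixed in the world has none). Each returns a list of dicts, best first, with "p" (0 to 1); they miss things now and then, are a little off and sometimes report something else, mostly with a low value. They report only what shows in the picture. A call takes as long as a camera call. They do not tell look-alikes from the thing itself.
- finder.silhouettes(label, camera): "region" (420x560 bool, what is visible of it) and "box" ([centre column, centre row, width, height] in pixels, round what is visible of it).
- finder.tip_of(label, camera): "at" ([column, row] in pixels: a listed point, or the origin of a listed thing).
The state is a dict: "clock": time; "qpos": joint angles; "qd": joint speeds; "effort": joint torques, N m; "position": TCP position; "ee_rot": TCP orientation; "contact_force": force on the tool from outside, world axes, zero at the start; "moment": the same for the moment, N m; "width": finger opening in m; "gripper_force": force on a finger pad.
Only numpy, scipy, OpenCV 4.12 (cv2) and the standard library are available. Lean on these libraries where they do the work, as an engineer would, in place of code of your own. Each camera call takes 0.05 s, during which the arm holds its last target. There are 200 camera calls.

TASK

Hand over the waiting order: push the red-and-white barrier arm up past its balance point so that it stays raised by itself, then push the blue order tray along its lane, under the raised arm, until it stands against the stop at the far end of the green pad. Only push, do not pick anything up; the jar and the pill box must stay standing in the tray, and everything else on the counter stays where it is.

Things in the scene. Friction and masses are not known exactly. Their poses are not given: they have to be found in the camera images.
- lane: fixed hand-over lane: grey board 330 mm long (lane x -185 to +145), 96 wide, 6 thick, with aluminium kerbs along both sides (inner faces at lane y -42 and +42, tops 18 mm above the counter), open at the near end. Origin: on the counter (z = 0), on the centre line, right under the barrier arm. Lane +x: the way the tray is pushed, away from the robot; +y left; axes here called 'lane x, y'.
- lane_stop (a point): middle of the near face of the aluminium cross stop at the lane's far end, at its top edge: lane x +133, y 0, 18 mm above the counter. The green pad lies before it (lane x 35 to 133 mm).
- barrier (a joint): angle of the striped barrier arm, rad: 0 = down, level across the lane; grows as the free end rises; 1.75 = its limit, up and leaning a little outward to the left. Below about 1.32 rad it falls back to 0; beyond that it swings on by itself to 1.75 and stays. It turns only in the lane's y-z plane; raising it at the free end takes about 0.5 N.
- barrier_hinge (a point): hinge axis of the arm (along lane x): lane x 0, y +120, 100 mm above the counter. A 35 mm dark steel balance block sits on the arm's short end, 55 mm to the left of the hinge. The grey hinge post stands beyond the arm: lane x 15 to 37, y 105 to 135 mm, top 125 mm high.
- boom_tip (a point): centre of the end face of the arm's free right-hand end; moves with it. When down: lane x 0, y -125, 100 mm above the counter, 245 mm from the hinge. The arm is a straight bar 14 mm wide (lane x -7 to +7) and 16 mm high; underside 92 mm above the counter when down.
- barrier_rest (a point): top of the slim grey rest post with open-topped fork under the arm, right of the lane: lane x 0, y -58, 103 mm above the counter; 24 mm in lane x, 10 mm in lane y (-63 to -53), on a 30 mm foot 6 mm high. The arm's free end overhangs it by 62 mm, with nothing below.
- tray: blue open order tray, 100 mm (x) by 76 mm (y) by 36 mm high, walls 4 mm, about 0.22 kg; origin at the centre of its underside, which is 6 mm above the counter on the lane board. Starts in the near part of the lane, x along the lane, 4 mm play to each kerb. Against the stop its origin is at lane x = +83 mm. Pushing it loaded takes about 2 to 4 N.
- jar: white medicine jar, 50 mm across, 100 mm tall, standing loose in the tray (too tall to pass under the lowered arm); origin at the centre of its underside
- pillbox: small white pill box 24 x 55 x 46 mm high standing loose in the tray behind the jar (nearer the robot); origin at the centre of its underside
- phone: black mobile phone lying flat to the right of the lane, 72 x 150 x 9 mm; origin at the centre of its underside; leave alone
- green_bottle: green bottle, 44 mm across, 90 mm tall, ahead and right of the arm; origin under its centre; leave alone
- amber_bottle: amber bottle, 48 mm across, 110 mm tall, ahead and left of the post; origin under its centre; leave alone
- pink_jar: pink jar, 84 mm across, 140 mm tall, left; origin under its centre; leave alone
- dish: yellow dish, 120 mm across, 35 mm high, left; origin under its centre; leave alone
- carton: orange carton 60 x 120 x 50 mm high, right; origin under its centre; leave alone
There are look-alikes about, which are no part of the job. Several things have the shape of the tray; the one meant has the colours described above. What is shaped like the pillbox but purple or yellow is not meant.

How it is judged:
By the outcome, as a careful person would: the job done as asked, in the order asked, and still so for the second after the job is handed in, with the robot touching nothing.
It also fails if it takes over 64 s, if anything falls off the work surface, if the arm or the gripper's body presses on something with over 40 N, if the wrist force passes 120 N, or if a joint passes its speed limit or range.

## Working session

There is one attempt and no reset: what is moved stays moved. The work goes in short steps, Python scripts to look and compute and a tool call to move; the robot and the scene stay as the last step left them, time stands still between calls to the robot, and variables do not carry over. Pictures are saved under pics/ and viewed, at most 10 in all, crops included, and the job is handed in when it is done.

Besides the shell and the picture viewer there is one more tool, called after "Emit:" as name(argument=value, ...) on one line, values as JSON. servo_tool: Moves the arm, as the interface text tells. Its arguments: {"type":"object","properties":{"increments":{"type":"array","items":{"type":"array","items":{"type":"number"}}},"squeeze":{"type":"number"}},"required":["increments"]}

```bash
mkdir -p pics; ls; python3 - <<'E'
from rig import manip, optics, finder
import cv2, numpy as np
a=optics.get_image("top"); b=optics.get_image("side")
cv2.imwrite("pics/a.png",cv2.cvtColor(a,cv2.COLOR_RGB2BGR));cv2.imwrite("pics/b.png",cv2.cvtColor(b,cv2.COLOR_RGB2BGR))
for c in("top","side"):
  print(c,optics.get_calibration(c))
  for l in("lane_stop","barrier_hinge","boom_tip","barrier_rest","tray","lane","jar","pillbox"):
    print(l,[(np.round(d["at"],1).tolist(),round(d["p"],2)) for d in finder.tip_of(l,c)])
s=manip.get_state();print(s)
E
```

```text
pics
top {'fov_y': 56.028907026140374, 'cx': 283.946695458038, 'cy': 213.1509668871579, 'world_to_cam': array([[ 0.01832878, -0.99981243,  0.00625744, -0.00445642],
       [-0.9970574 , -0.01874349, -0.07433184,  0.57700658],
       [ 0.07443518, -0.00487661, -0.99721393,  1.35747012],
       [ 0.        ,  0.        ,  0.        ,  1.        ]])}
lane_stop [([274.5, 182.3], 0.78)]
barrier_hinge [([236.5, 215.4], 0.91)]
boom_tip [([307.1, 214.0], 0.76)]
barrier_rest [([289.5, 218.0], 0.96)]
tray [([225.4, 282.9], 0.93), ([271.4, 241.2], 0.54)]
lane [([273.0, 216.8], 0.59)]
jar [([272.3, 241.3], 0.48), ([129.1, 222.5], 0.37)]
pillbox [([274.6, 251.3], 0.67), ([206.4, 254.1], 0.52), ([353.6, 255.5], 0.5), ([128.5, 221.1], 0.43)]
side {'fov_y': 47.89762724413925, 'cx': 274.65232128141633, 'cy': 211.87876754590803, 'world_to_cam': array([[ 0.79216096, -0.6101384 , -0.01456519, -0.43158257],
       [-0.31056073, -0.38243628, -0.87022671,  0.27279694],
       [ 0.52538847,  0.693883  , -0.49243612,  1.07950996],
       [ 0.        ,  0.        ,  0.        ,  1.        ]])}
lane_stop [([30
[... 355 characters left out ...]
4, 252.8], 0.48)]
{'clock': 0.9, 'qpos': array([ 1.17401615e+00,  2.75865370e-01,  1.50487652e+00,  1.99375389e-05,
        1.36071618e+00, -1.20998237e-01]), 'qd': array([-0.00098815, -0.00070243,  0.00149626, -0.00042604,  0.00030175,
       -0.00086571]), 'effort': array([-2.47847065e-04, -4.16634750e+01, -2.46095216e+01, -3.86561533e-04,
        2.99599096e-04,  7.06153259e-06]), 'position': array([0.15658465, 0.55331065, 0.20275715]), 'ee_rot': array([7.80242539e-06, 1.37456466e-01, 9.90507807e-01, 6.75456208e-05]), 'contact_force': array([ 0.42674553,  0.33564945, -0.60599028]), 'moment': array([ 0.03623367, -0.01501604, -0.03367731]), 'gripper_force': 0.0, 'width': 0.0852021685526387}
```

```bash
python3 - <<'E'
import cv2
a=cv2.imread("pics/a.png");b=cv2.imread("pics/b.png")
cv2.imwrite("pics/a2.png",cv2.resize(a[130:330,160:400],(720,600),interpolation=cv2.INTER_CUBIC))
cv2.imwrite("pics/b2.png",cv2.resize(b[130:330,140:380],(720,600),interpolation=cv2.INTER_CUBIC))
E
```

```text
(no output)
```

View pics/a.png

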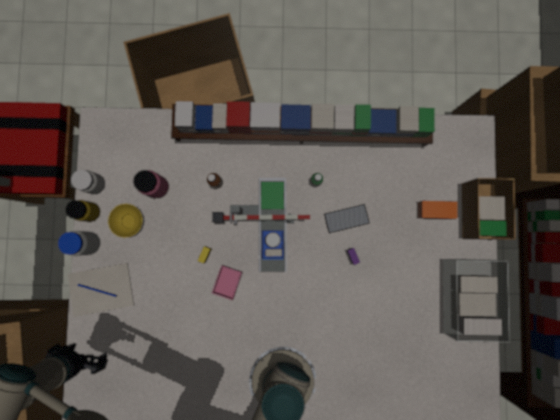

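View pics/a2.png

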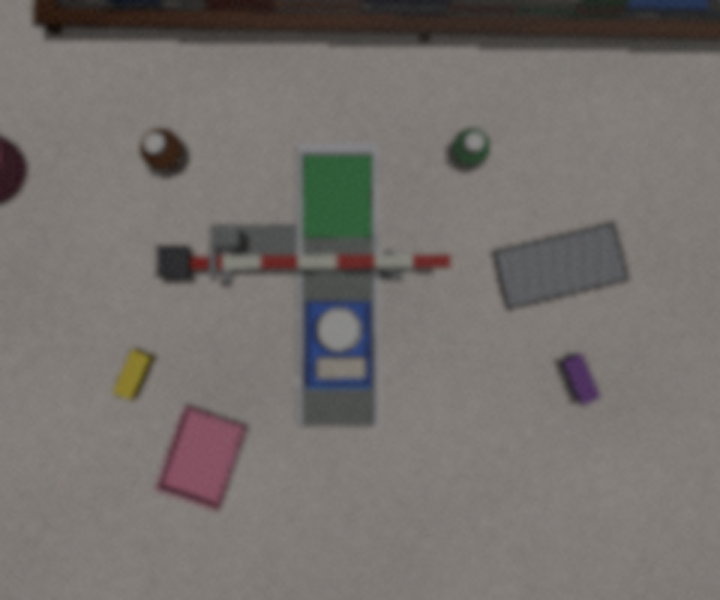

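View pics/b2.png

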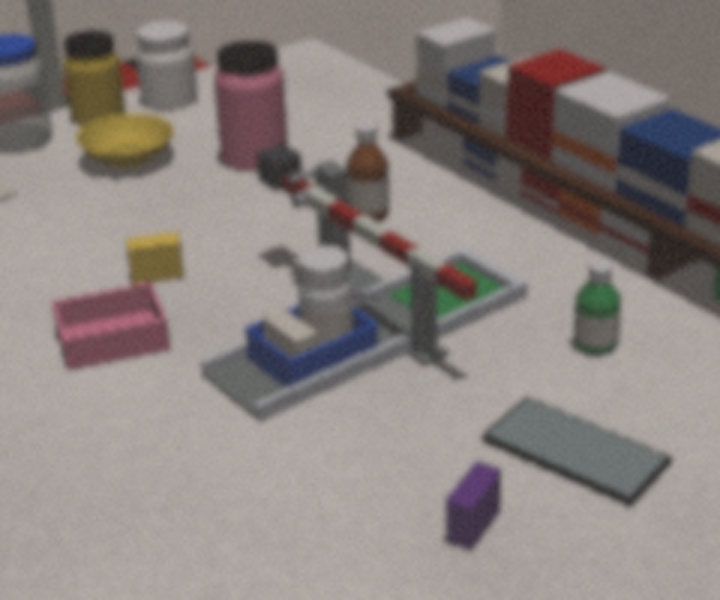

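The top view shows the blue tray with the jar and white pill box at about (271,243), the lowered arm along row ~217 from column 218 to 310, and the lane and green pad around (272,180–272). Two tray-shaped things appear: the pink one at (228,282) and the blue one at (271,243). The blue one fits because it is in the lane and loaded, and the enlarged crop confirms it. The yellow (205,254) and purple (352,256) boxes are decoys.

```bash
cat > h.py <<'E'
import numpy as np
from rig import manip, optics, finder
from scipy.optimize import least_squares
from scipy.spatial.transform import Rotation as R
def proj(c,P,cal={}):
    k=cal.setdefault(c,optics.get_calibration(c)); f=210/np.tan(np.radians(k["fov_y"]/2))
    p=np.atleast_2d(P)@k["world_to_cam"][:3,:3].T+k["world_to_cam"][:3,3]
    return np.c_[k["cx"]+f*p[:,0]/p[:,2],k["cy"]+f*p[:,1]/p[:,2]]
def l2w(T,P):
    P=np.atleast_2d(P)/1000.;c,s=np.cos(T[2]),np.sin(T[2])
    return np.c_[T[0]+c*P[:,0]-s*P[:,1],T[1]+s*P[:,0]+c*P[:,1],P[:,2]]
E
cat > fit.py <<'E'
from h import *
A=lambda x,y:(160+x/3,130+y/3); B=lambda x,y:(140+x/3,130+y/3)
O=[("top",(133,0,18),(274.5,182.3)),("top",(0,120,100),(236.5,215.4)),("top",(0,-125,100),(307.1,214)),("top",(0,-58,103),(289.5,218)),
("side",(133,0,18),(300.2,217.4)),("side",(0,120,100),(244.5,195.2)),("side",(0,-125,100),(297.3,227.4)),("side",(0,-58,103),(277.8,216.1)),
("top",(-185,48,18),A(302,425)),("top",(-185,-48,18),A(375,425)),("top",(133,42,6),A(303,153)),("top",(133,-42,6),A(371,153)),
("top",(0,-125,108),A(450,262)),("side",(-185,-48,0),B(262,418)),("side",(145,-48,18),B(526,290)),("side",(-185,48,18),B(203,366))]
f=lambda T:np.concatenate([proj(c,l2w(T,p))[0]-u for c,p,u in O])
r=least_squares(f,[.55,.02,0],loss="soft_l1"); T=r.x
print(T); 
for (c,p,u),e in zip(O,f(T).reshape(-1,2)): print(c,p,e.round(1))
C=[("top",(-50,38,36),A(306,301)),("top",(-50,-38,36),A(371,301)),("top",(-50,0,0),None)]
for x in (-70,-80,-90,-100,-110):
  P=[(x+50,38,42),(x-50,38,42),(x-50,-38,42)]
  print(x,((proj("top",l2w(T,P))-[160,130])*3).round().tolist(),((proj("side",l2w(T,P))-[140,130])*3).round().tolist(), proj("side",l2w(T,(x,0,6))).round(1))
np.save("T.npy",T)
E
python3 fit.py
```

```text
[0.55866378 0.04595175 0.02469806]
top (133, 0, 18) [-2.2 -1.7]
top (0, 120, 100) [-1.1  1.5]
top (0, -125, 100) [2.8 2.5]
top (0, -58, 103) [ 0.1 -1.5]
side (133, 0, 18) [2.1 2.1]
side (0, 120, 100) [-0.8  0.1]
side (0, -125, 100) [-0.3 -0.1]
side (0, -58, 103) [3.3 0.7]
top (-185, 48, 18) [-1.8 -0. ]
top (-185, -48, 18) [ 1.6 -0.2]
top (133, 42, 6) [-0.4  0.1]
top (133, -42, 6) [0.6 0. ]
top (0, -125, 108) [ 0.1 -1. ]
side (-185, -48, 0) [-1.2  1.6]
side (145, -48, 18) [ 0.5 -2.4]
side (-185, 48, 18) [-1.1 -1.9]
-70 [[304.0, 281.0], [304.0, 369.0], [371.0, 368.0]] [[346.0, 283.0], [262.0, 319.0], [309.0, 353.0]] [[249.9 246.2]]
-80 [[304.0, 290.0], [304.0, 378.0], [371.0, 377.0]] [[338.0, 287.0], [253.0, 322.0], [300.0, 357.0]] [[247.1 247.4]]
-90 [[304.0, 299.0], [304.0, 387.0], [371.0, 386.0]] [[330.0, 290.0], [244.0, 326.0], [291.0, 361.0]] [[244.2 248.7]]
-100 [[304.0, 307.0], [304.0, 395.0], [371.0, 395.0]] [[321.0, 294.0], [235.0, 330.0], [281.0, 365.0]] [[241.4 249.9]]
-110 [[304.0, 316.0], [304.0, 404.0], [371.0, 404.0]] [[313.0, 297.0], [226.0, 334.0], [272.0, 369.0]] [[238.5 251.2]]
```

```bash
cat >> h.py <<'E'
T=[.5587,.0460,.0247]
def rot(t): return R.from_euler("z",T[2])*R.from_matrix(np.diag([-1,1,-1.]))*R.from_euler("y",-t,degrees=True)
def cur():
    s=manip.get_state();q=s["ee_rot"];return s,s["position"],R.from_quat([*q[1:],q[0]])
def lane(p): 
    c,n=np.cos(T[2]),np.sin(T[2]);d=p[:2]-T[:2];return np.r_[c*d[0]+n*d[1],-n*d[0]+c*d[1],p[2]]*1000
def plan(wps,g=1,p=None,r=None):
    "wps: (lane mm xyz, tilt deg, rows)"
    s,p0,r0=cur(); p=p0 if p is None else p; r=r0 if r is None else r
    print("t",s["clock"],"lane",lane(p0).round(1),"tilt/yaw err",np.degrees((rot(0).inv()*r0).as_rotvec()).round(1),"q",s["qpos"].round(2),"F",s["contact_force"].round(1))
    for P,t,n in wps:
        P=l2w(T,P)[0]; w=(r.inv()*rot(t)).as_rotvec()/n; d=(P-p)/n; print("->",P.round(3))
        for i in range(n):
            print([*(r.inv().apply(d)*100).round(2).tolist(),*np.degrees(w).round(2).tolist(),g]); r=r*R.from_rotvec(w);p=p+d
E
python3 - <<'E'
from h import *
plan([((-200,60,300),20,10),((-110,-95,250),45,10)])
E
```

```text
t 0.9 lane [-389.5  517.1  202.8] tilt/yaw err [-0.  -0.  17.2] q [ 1.17  0.28  1.5   0.    1.36 -0.12] F [ 0.4  0.3 -0.6]
-> [0.357 0.101 0.3  ]
[-3.16, -3.81, -0.97, -0.3, -1.98, -1.7, 1]
[-3.08, -3.89, -0.88, -0.3, -1.98, -1.7, 1]
[-2.99, -3.98, -0.8, -0.3, -1.98, -1.7, 1]
[-2.9, -4.06, -0.72, -0.3, -1.98, -1.7, 1]
[-2.8, -4.14, -0.64, -0.3, -1.98, -1.7, 1]
[-2.7, -4.22, -0.57, -0.3, -1.98, -1.7, 1]
[-2.59, -4.3, -0.5, -0.3, -1.98, -1.7, 1]
[-2.48, -4.37, -0.43, -0.3, -1.98, -1.7, 1]
[-2.36, -4.44, -0.37, -0.3, -1.98, -1.7, 1]
[-2.24, -4.51, -0.32, -0.3, -1.98, -1.7, 1]
-> [ 0.451 -0.052  0.25 ]
[-0.67, -1.55, 0.78, -0.0, -2.5, -0.0, 1]
[-0.64, -1.55, 0.81, -0.0, -2.5, -0.0, 1]
[-0.6, -1.55, 0.83, -0.0, -2.5, -0.0, 1]
[-0.57, -1.55, 0.86, -0.0, -2.5, -0.0, 1]
[-0.53, -1.55, 0.88, -0.0, -2.5, -0.0, 1]
[-0.49, -1.55, 0.91, -0.0, -2.5, -0.0, 1]
[-0.45, -1.55, 0.93, -0.0, -2.5, -0.0, 1]
[-0.41, -1.55, 0.94, -0.0, -2.5, -0.0, 1]
[-0.37, -1.55, 0.96, -0.0, -2.5, -0.0, 1]
[-0.33, -1.55, 0.98, -0.0, -2.5, -0.0, 1]
```

Emit:
servo_tool(increments=[[-3.2, -3.8, -1, -0.3, -2, -1.7, 1], [-3.1, -3.9, -0.9, -0.3, -2, -1.7, 1], [-3, -4, -0.8, -0.3, -2, -1.7, 1], [-2.9, -4.1, -0.7, -0.3, -2, -1.7, 1], [-2.8, -4.1, -0.6, -0.3, -2, -1.7, 1]])

```text
clock: 1.4
position: [0.2569, 0.3276, 0.2512]
ee_rot: [0.089, 0.062, 0.994, 0.001]
contact_force: [1.4, 0.0, 0.3]
width: 0.0125
gripper_force: 0.0
```

Emit:
servo_tool(increments=[[-2.7, -4.2, -0.6, -0.3, -2, -1.7, 1], [-2.6, -4.3, -0.5, -0.3, -2, -1.7, 1], [-2.5, -4.4, -0.4, -0.3, -2, -1.7, 1], [-2.4, -4.4, -0.4, -0.3, -2, -1.7, 1], [-2.2, -4.5, -0.3, -0.3, -2, -1.7, 1]])

```text
clock: 1.9
position: [0.3549, 0.1075, 0.2996]
ee_rot: [0.175, -0.012, 0.984, 0.002]
contact_force: [1.0, 0.6, -0.6]
width: 0.0002
gripper_force: 0.0
```

```bash
python3 - <<'E'
from h import *
plan([((-110,-95,250),45,10),((-110,-95,130),55,5)])
E
```

```text
t 1.9 lane [-202.3   66.5  299.6] tilt/yaw err [  0.  -20.2   0. ] q [ 0.15 -0.3   1.89 -0.05  1.2  -1.43] F [ 1.   0.6 -0.6]
-> [ 0.451 -0.052  0.25 ]
[-0.7, -1.61, 0.78, -0.0, -2.48, -0.0, 1]
[-0.66, -1.61, 0.81, -0.0, -2.48, -0.0, 1]
[-0.62, -1.61, 0.84, -0.0, -2.48, -0.0, 1]
[-0.59, -1.61, 0.87, -0.0, -2.48, -0.0, 1]
[-0.55, -1.61, 0.89, -0.0, -2.48, -0.0, 1]
[-0.51, -1.61, 0.92, -0.0, -2.48, -0.0, 1]
[-0.47, -1.61, 0.94, -0.0, -2.48, -0.0, 1]
[-0.43, -1.62, 0.96, -0.0, -2.48, -0.0, 1]
[-0.39, -1.62, 0.97, -0.0, -2.48, -0.0, 1]
[-0.34, -1.62, 0.99, -0.0, -2.48, -0.0, 1]
-> [ 0.451 -0.052  0.13 ]
[1.7, 0.0, 1.7, -0.0, -2.0, 0.0, 1]
[1.76, 0.0, 1.64, -0.0, -2.0, 0.0, 1]
[1.81, 0.0, 1.57, -0.0, -2.0, 0.0, 1]
[1.87, 0.0, 1.51, -0.0, -2.0, 0.0, 1]
[1.92, 0.0, 1.44, -0.0, -2.0, 0.0, 1]
```

Emit:
servo_tool(increments=[[-1.4, -3.2, 1.6, 0, -5, 0, 1], [-1.2, -3.2, 1.7, 0, -5, 0, 1], [-1.1, -3.2, 1.8, 0, -5, 0, 1], [-0.9, -3.2, 1.9, 0, -5, 0, 1], [-0.7, -3.3, 2, 0, -5, 0, 1]])

```text
clock: 2.4
position: [0.4322, -0.0146, 0.2524]
ee_rot: [0.342, -0.014, 0.939, 0.012]
contact_force: [0.4, 0.9, -0.2]
width: 0.0
gripper_force: 0.0
```

Emit:
servo_tool(increments=[[1.7, 0, 1.7, 0, -2, 0, 1], [1.8, 0, 1.6, 0, -2, 0, 1], [1.8, 0, 1.6, 0, -2, 0, 1], [1.9, 0, 1.5, 0, -2, 0, 1], [1.9, 0, 1.4, 0, -2, 0, 1]])

```text
clock: 2.9
position: [0.4217, 0.027, 0.1693]
ee_rot: [0.395, 0.002, 0.919, -0.009]
contact_force: [1.2, 1.6, 1.0]
width: 0.0
gripper_force: 0.0
```

```bash
python3 - <<'E'
from h import *
plan([((-50,-97,60),55,5),((6,-97,60),55,5)])
E
```

```text
t 2.9 lane [-137.4  -15.6  169.3] tilt/yaw err [  1.6 -46.6   1.6] q [-0.27 -0.29  2.5   0.95  0.22 -2.7 ] F [1.2 1.6 1. ]
-> [ 0.511 -0.052  0.06 ]
[0.36, -1.53, 2.83, -0.42, -1.69, -0.14, 1]
[0.45, -1.55, 2.81, -0.42, -1.69, -0.14, 1]
[0.53, -1.57, 2.78, -0.42, -1.69, -0.14, 1]
[0.62, -1.59, 2.75, -0.42, -1.69, -0.14, 1]
[0.7, -1.61, 2.72, -0.42, -1.69, -0.14, 1]
-> [ 0.567 -0.051  0.06 ]
[-0.64, 0.0, 0.92, -0.0, 0.0, 0.0, 1]
[-0.64, 0.0, 0.92, -0.0, 0.0, 0.0, 1]
[-0.64, 0.0, 0.92, -0.0, 0.0, 0.0, 1]
[-0.64, 0.0, 0.92, -0.0, 0.0, 0.0, 1]
[-0.64, 0.0, 0.92, -0.0, 0.0, 0.0, 1]
```

```bash
cat > fk.py <<'E'
from h import *
def fk(q,k):
    h,L1,a,L2,d=k
    e=lambda ax,v:R.from_euler(ax,v)
    A=e("z",q[0])*e("y",q[1]);B=A*e("y",q[2]);C=B*e("z",q[3])*e("y",q[4])
    return np.array([0,0,h])+A.apply([0,0,L1])+B.apply([a,0,L2])+C.apply([0,0,d]),C
s,p,r=cur()
D=[([1.17401615,.27586537,1.50487652,0,1.36071618],[.15658465,.55331065,.20275715]),([.15,-.3,1.89,-.05,1.2],[.3549,.1075,.2996]),(s["qpos"],p)]
w=[1,.3,1]
f=lambda k:np.concatenate([(fk(q,k)[0]-x)*v for (q,x),v in zip(D,w)]+[(k-[.3,.45,0,.42,.3])*.003])
K=least_squares(f,[.3,.45,0,.42,.3]).x
print(K.round(3),(f(K)*1000).round(1)); print(fk(s["qpos"],K)[1].apply([0,0,1]),r.apply([0,0,1]))
def ik(P,t):
    P=l2w(T,P)[0];z=rot(t).apply([0,0,1]);best=None
    for g in ([0,0,2,0,.8],[0,.2,1.8,.1,.5],[-.1,.2,2,-.5,.6],[0,-.2,2,.5,.6]):
        lo=[-2.89,-.75,.22,-1.18,.11];hi=[2.89,2.08,2.7,4.32,2.71]
        o=least_squares(lambda q:np.r_[fk(q,K)[0]-P,(fk(q,K)[1].apply([0,0,1])-z)*.3],g,bounds=(lo,hi))
        if best is None or o.cost<best.cost: best=o
    return best.x.round(2),np.sqrt(2*best.cost).round(4)
if __name__=="__main__":
  for P in ((-40,-97,120),(-40,-97,60),(6,-97,60),(6,-80,200),(6,60,300),(6,110,320),(-150,0,30),(20,0,30)):
    for t in (25,35,45,55): print(P,t,*ik(P,t))
E
python3 fk.py
```

```text
[0.173 0.711 0.108 0.413 0.481] [ 65.8 -22.5 -18.7   3.4 -22.4  -4.4 -10.3 -53.   20.   -0.4   0.8   0.3
  -0.    0.5]
[ 0.72612108 -0.01800584 -0.68733105] [ 0.72612108 -0.01800584 -0.68733105]
(-40, -97, 120) 25 [-0.18  0.07  2.12  0.17  0.54] 0.0
(-40, -97, 120) 35 [-0.24  0.05  2.31  0.67  0.24] 0.0
(-40, -97, 120) 45 [-0.32  0.14  2.53  2.41  0.37] 0.0
(-40, -97, 120) 55 [-0.44  0.31  2.7   2.6   0.79] 0.0198
(-40, -97, 60) 25 [-0.18  0.17  2.22  0.27  0.33] 0.0
(-40, -97, 60) 35 [-0.24  0.21  2.43  2.12  0.17] 0.0
(-40, -97, 60) 45 [-0.32  0.43  2.7   2.79  0.77] 0.0024
(-40, -97, 60) 55 [-0.45  0.45  2.7   2.62  0.85] 0.0453
(6, -97, 60) 25 [-0.15  0.22  2.14  0.22  0.35] 0.0
(6, -97, 60) 35 [-0.2   0.24  2.34  1.92  0.13] 0.0
(6, -97, 60) 45 [-0.26  0.41  2.59  2.81  0.65] 0.0
(6, -97, 60) 55 [-0.34  0.56  2.7   2.78  0.99] 0.0298
(6, -80, 200) 25 [-0.11  0.02  1.91  0.08  0.78] 0.0
(6, -80, 200) 35 [-0.14 -0.03  2.09  0.2   0.49] 0.0
(6, -80, 200) 45 [-0.18 -0.03  2.28  0.89  0.19] 0.0
(6, -80, 200) 55 [-0.25  0.06  2.51  2.59  0.43] 0.0
(6, 60, 300) 25 [ 0.27 -0.04  1.71 -0.12  1.05] 0.0
(6, 60, 300) 35 [ 0.33 -0.11  1.88 -0.24  0.8 ] 0.0
(6, 60, 300) 45 [ 0.41 -0.16  2.06 -0.53  0.56] 0.0
(6, 60, 300) 55 [ 0.51 -0.16  2.24 -1.18  0.42] 0.0023
(6, 110, 320) 25 [ 0.4  -0.03  1.64 -0.17  1.12] 0.0
(6, 110, 320) 35 [ 0.48 -0.1   1.81 -0.33  0.89] 0.0
(6, 110, 320) 45 [ 0.59 -0.14  1.99 -0.63  0.7 ] 0.0
(6, 110, 320) 55 [ 0.72 -0.14  2.17 -1.15  0.61] 0.0
(-150, 0, 30) 25 [ 0.18  0.13  2.48 -0.59  0.12] 0.0
(-150, 0, 30) 35 [ 0.22  0.08  2.52 -1.18  0.11] 0.0372
(-150, 0, 30) 45 [0.37 0.22 2.7  3.69 0.45] 0.051
(-150, 0, 30) 55 [0.61 0.22 2.7  4.05 0.56] 0.093
(20, 0, 30) 25 [ 0.11  0.29  2.17 -0.15  0.25] 0.0
(20, 0, 30) 35 [ 0.17  0.28  2.28 -1.18  0.11] 0.0233
(20, 0, 30) 45 [0.16 0.56 2.65 3.27 0.85] 0.0
(20, 0, 30) 55 [0.21 0.64 2.7  3.32 1.05] 0.0383
```

```bash
sed -i 's/h,L1,a,L2,d=k/h,L1,a,L2,d,b=k/; s/A.apply(\[0,0,L1\])/A.apply([0,b,L1])/; s/(k-\[.3,.45,0,.42,.3\])/(k-[.3,.45,0,.42,.3,.07])/; s/least_squares(f,\[.3,.45,0,.42,.3\])/least_squares(f,[.3,.45,0,.42,.3,.07])/' fk.py; python3 fk.py
```

```text
[0.131 0.632 0.057 0.42  0.393 0.069] [-0.1  0.  -0.1  0.1 -0.6  0.4  0.   0.1 -0.1 -0.5  0.5  0.2 -0.   0.3
 -0. ]
[ 0.72612108 -0.01800584 -0.68733105] [ 0.72612108 -0.01800584 -0.68733105]
(-40, -97, 120) 25 [-0.35  0.06  2.11  0.29  0.58] 0.0
(-40, -97, 120) 35 [-0.42  0.03  2.27  0.74  0.38] 0.0
(-40, -97, 120) 45 [-0.52  0.04  2.43  1.67  0.38] 0.0
(-40, -97, 120) 55 [-0.63  0.15  2.61  2.23  0.69] 0.0
(-40, -97, 60) 25 [-0.35  0.16  2.21  0.41  0.4 ] 0.0
(-40, -97, 60) 35 [-0.42  0.15  2.37  1.34  0.26] 0.0
(-40, -97, 60) 45 [-0.52  0.22  2.54  2.25  0.49] 0.0
(-40, -97, 60) 55 [-0.62  0.39  2.7   2.46  0.9 ] 0.0072
(6, -97, 60) 25 [-0.31  0.22  2.12  0.35  0.41] 0.0
(6, -97, 60) 35 [-0.37  0.21  2.28  1.23  0.23] 0.0
(6, -97, 60) 45 [-0.43  0.26  2.45  2.29  0.43] 0.0
(6, -97, 60) 55 [-0.51  0.42  2.62  2.56  0.87] 0.0
(6, -80, 200) 25 [-0.27  0.04  1.9   0.17  0.79] 0.0
(6, -80, 200) 35 [-0.32 -0.02  2.06  0.38  0.55] 0.0
(6, -80, 200) 45 [-0.38 -0.05  2.22  0.91  0.36] 0.0
(6, -80, 200) 55 [-0.45 -0.03  2.38  1.85  0.4 ] 0.0
(6, 60, 300) 25 [ 0.08 -0.01  1.7  -0.03  1.02] 0.0
(6, 60, 300) 35 [ 0.09 -0.09  1.86 -0.05  0.76] 0.0
(6, 60, 300) 45 [ 0.1  -0.14  2.01 -0.12  0.49] 0.0
(6, 60, 300) 55 [ 0.12 -0.17  2.17 -0.4   0.19] 0.0
(6, 110, 320) 25 [ 0.2   0.01  1.64 -0.09  1.07] 0.0
(6, 110, 320) 35 [ 0.23 -0.07  1.79 -0.16  0.83] 0.0
(6, 110, 320) 45 [ 0.27 -0.12  1.95 -0.32  0.57] 0.0
(6, 110, 320) 55 [ 0.3  -0.15  2.1  -0.76  0.33] 0.0
(-150, 0, 30) 25 [-0.13  0.06  2.46  0.34  0.2 ] 0.0
(-150, 0, 30) 35 [-0.18  0.1   2.64  2.59  0.23] 0.0
(-150, 0, 30) 45 [-0.16  0.12  2.7   2.85  0.4 ] 0.0292
(-150, 0, 30) 55 [-0.06  0.12  2.7   3.09  0.45] 0.0699
(20, 0, 30) 25 [-0.07  0.28  2.14  0.13  0.29] 0.0
(20, 0, 30) 35 [-0.09  0.29  2.32  2.39  0.11] 0.0044
(20, 0, 30) 45 [-0.1   0.35  2.47  2.95  0.47] 0.0
(20, 0, 30) 55 [-0.12  0.54  2.65  3.    1.01] 0.0
```

```bash
cat > h2.py <<'E'
from fk import *
def az(P): w=l2w(T,P)[0];return np.arctan2(w[1],w[0])-np.arcsin(.069/np.hypot(w[0],w[1]))
def rt(P,t): return R.from_euler("z",az(P))*R.from_matrix(np.diag([-1,1,-1.]))*R.from_euler("y",-t,degrees=True)
def iq(P,t):
    w=l2w(T,P)[0];z=rt(P,t).apply([0,0,1])
    o=least_squares(lambda q:np.r_[fk(q,K)[0]-w,(fk(q,K)[1].apply([0,0,1])-z)*.3],[az(P),0,2,0,.5]);return o.x.round(2)
def go(wps,g=1):
    s,p,r=cur();print("t",s["clock"],"lane",lane(p).round(1),"z",r.apply([0,0,1]).round(2),"q",s["qpos"].round(2),"F",s["contact_force"].round(1))
    for P,t,n in wps:
        w=l2w(T,P)[0];v=(r.inv()*rt(P,t)).as_rotvec()/n;d=(w-p)/n;print("->",P,t,w.round(3),iq(P,t))
        for i in range(n): print([*(r.inv().apply(d)*100).round(1).tolist(),*np.degrees(v).round(1).tolist(),g]);r=r*R.from_rotvec(v);p=p+d
E
python3 - <<'E'
from h2 import *
for P in ((-40,-97,120),(-40,-97,60),(6,-97,60),(6,-80,200),(6,60,300),(-150,0,30),(20,0,30)):
  for t in (30,40,45,50): print(P,t,iq(P,t))
go([((-40,-97,200),40,5)])
E
```

```text
[0.131 0.632 0.057 0.42  0.393 0.069] [-0.1  0.  -0.1  0.1 -0.6  0.4  0.   0.1 -0.1 -0.5  0.5  0.2 -0.   0.3
 -0. ]
[ 0.72612108 -0.01800584 -0.68733105] [ 0.72612108 -0.01800584 -0.68733105]
(-40, -97, 120) 30 [-0.23  0.04  2.19  0.    0.39]
(-40, -97, 120) 40 [-0.23  0.03  2.35  0.02  0.07]
(-40, -97, 120) 45 [-0.23  0.04  2.43 -0.01 -0.12]
(-40, -97, 120) 50 [-0.23  0.08  2.52 -0.01 -0.33]
(-40, -97, 60) 30 [-0.23  0.15  2.29  0.    0.19]
(-40, -97, 60) 40 [-0.23  0.17  2.45 -0.01 -0.18]
(-40, -97, 60) 45 [-0.23  0.22  2.54 -0.   -0.4 ]
(-40, -97, 60) 50 [-0.23  0.3   2.63 -0.   -0.66]
(6, -97, 60) 30 [-0.21  0.21  2.2   0.    0.21]
(6, -97, 60) 40 [-0.21  0.22  2.36 -0.01 -0.14]
(6, -97, 60) 45 [-0.21  0.26  2.45 -0.   -0.35]
(6, -97, 60) 50 [-0.21  0.32  2.53 -0.   -0.58]
(6, -80, 200) 30 [-0.18  0.01  1.98  0.    0.63]
(6, -80, 200) 40 [-0.18 -0.04  2.14  0.    0.34]
(6, -80, 200) 45 [-0.18 -0.04  2.22  0.01  0.18]
(6, -80, 200) 50 [-0.18 -0.04  2.3   0.11  0.01]
(6, 60, 300) 30 [ 0.06 -0.05  1.78  0.    0.89]
(6, 60, 300) 40 [ 0.06 -0.12  1.94  0.    0.63]
(6, 60, 300) 45 [ 0.06 -0.15  2.02  0.    0.49]
(6, 60, 300) 50 [ 0.06 -0.17  2.1   0.    0.34]
(-150, 0, 30) 30 [-0.07  0.07  2.54  0.19  0.01]
(-150, 0, 30) 40 [-0.07  0.18  2.73 -0.   -0.47]
(-150, 0, 30) 45 [-0.07  0.39  2.89 -0.   -0.91]
(-150, 0, 30) 50 [-0.    0.63  3.01  0.06 -1.33]
(20, 0, 30) 30 [-0.04  0.27  2.22  0.01  0.13]
(20, 0, 30) 40 [-0.04  0.31  2.38 -0.   -0.25]
(20, 0, 30) 45 [-0.04  0.35  2.46 -0.   -0.46]
(20, 0, 30) 50 [-0.04  0.43  2.55 -0.   -0.71]
t 2.9 lane [-137.4  -15.6  169.3] z [ 0.73 -0.02 -0.69] q [-0.27 -0.29  2.5   0.95  0.22 -2.7 ] F [1.2 1.6 1. ]
-> (-40, -97, 200) 40 [ 0.521 -0.052  0.2  ] [-0.23 -0.11  2.2   0.    0.35]
[-1.8, -1.6, 1.0, 1.6, 1.3, 1.9, 1]
[-1.9, -1.5, 1.0, 1.6, 1.3, 1.9, 1]
[-2.0, -1.4, 1.0, 1.6, 1.3, 1.9, 1]
[-2.0, -1.3, 1.0, 1.6, 1.3, 1.9, 1]
[-2.1, -1.2, 1.0, 1.6, 1.3, 1.9, 1]
```

```bash
sed -i 's/^print(K/if __name__=="__main__":print(K/' fk.py; sed -i 's/; print(fk(s.*//' fk.py; python3 - <<'E'
from h2 import *
print(K)
go([((-60,-100,200),30,5)])
E
sed -i 's/^K=.*/K=np.array([0.131,0.632,0.057,0.42,0.393,0.069])/' fk.py
```

```text
[0.13054449 0.63247273 0.05711525 0.41959556 0.39309865 0.06949718]
t 2.9 lane [-137.4  -15.6  169.3] z [ 0.73 -0.02 -0.69] q [-0.27 -0.29  2.5   0.95  0.22 -2.7 ] F [1.2 1.6 1. ]
-> (-60, -100, 200) 30 [ 0.501 -0.055  0.2  ] [-0.25 -0.09  2.07  0.    0.64]
[-1.5, -1.6, 0.8, 1.6, 3.3, 2.2, 1]
[-1.6, -1.6, 0.7, 1.6, 3.3, 2.2, 1]
[-1.7, -1.5, 0.7, 1.6, 3.3, 2.2, 1]
[-1.8, -1.4, 0.6, 1.6, 3.3, 2.2, 1]
[-1.9, -1.3, 0.5, 1.6, 3.3, 2.2, 1]
```

Emit:
servo_tool(increments=[[-1.5, -1.6, 0.8, 1.6, 3.3, 2.2, 1], [-1.6, -1.6, 0.7, 1.6, 3.3, 2.2, 1], [-1.7, -1.5, 0.7, 1.6, 3.3, 2.2, 1], [-1.8, -1.4, 0.6, 1.6, 3.3, 2.2, 1], [-1.9, -1.3, 0.5, 1.6, 3.3, 2.2, 1]])

```text
clock: 3.4
position: [0.4837, -0.0245, 0.1951]
ee_rot: [0.292, 0.083, 0.952, -0.02]
contact_force: [-0.6, 0.9, 0.2]
width: -0.0003
gripper_force: 0.0
```

```bash
python3 - <<'E'
from h2 import *
go([((-60,-100,150),30,5),((-55,-100,50),30,5)])
E
```

```text
t 3.4 lane [-76.7 -68.6 195.1] z [ 0.55 -0.09 -0.83] q [-0.23 -0.15  2.18  0.08  0.53 -1.68] F [-0.6  0.9  0.2]
-> (-60, -100, 150) 30 [ 0.501 -0.055  0.15 ] [-0.25 -0.03  2.17  0.    0.48]
[0.1, -0.6, 1.0, 0.6, 0.8, 0.7, 1]
[0.1, -0.6, 1.0, 0.6, 0.8, 0.7, 1]
[0.1, -0.5, 1.0, 0.6, 0.8, 0.7, 1]
[0.1, -0.5, 1.0, 0.6, 0.8, 0.7, 1]
[0.0, -0.5, 1.0, 0.6, 0.8, 0.7, 1]
-> (-55, -100, 50) 30 [ 0.506 -0.055  0.05 ] [-0.24  0.15  2.33  0.    0.14]
[0.9, 0.0, 1.8, -0.0, 0.0, -0.0, 1]
[0.9, 0.0, 1.8, -0.0, 0.0, -0.0, 1]
[0.9, 0.0, 1.8, -0.0, 0.0, -0.0, 1]
[0.9, 0.0, 1.8, -0.0, 0.0, -0.0, 1]
[0.9, 0.0, 1.8, -0.0, 0.0, -0.0, 1]
```

Emit:
servo_tool(increments=[[0.1, -0.6, 1, 0.6, 0.8, 0.7, 1], [0.1, -0.6, 1, 0.6, 0.8, 0.7, 1], [0.1, -0.5, 1, 0.6, 0.8, 0.7, 1], [0.1, -0.5, 1, 0.6, 0.8, 0.7, 1], [0, -0.5, 1, 0.6, 0.8, 0.7, 1]])

```text
clock: 3.9
position: [0.5002, -0.0547, 0.1481]
ee_rot: [0.256, 0.121, 0.958, -0.032]
contact_force: [-0.3, -0.4, 0.8]
width: 0.0002
gripper_force: 0.0
```

```bash
python3 - <<'E'
from h2 import *
go([((-55,-100,52),27,5),((-5,-100,52),28,5)])
E
```

```text
t 3.9 lane [-60.9 -99.3 148.1] z [ 0.48 -0.12 -0.87] q [-0.25 -0.03  2.17 -0.    0.48 -1.56] F [-0.3 -0.4  0.8]
-> (-55, -100, 52) 27 [ 0.506 -0.055  0.052] [-0.24  0.15  2.28  0.    0.25]
[0.9, 0.0, 1.7, -0.0, 0.6, -0.1, 1]
[0.8, 0.0, 1.7, -0.0, 0.6, -0.1, 1]
[0.8, 0.0, 1.7, -0.0, 0.6, -0.1, 1]
[0.8, 0.0, 1.8, -0.0, 0.6, -0.1, 1]
[0.8, 0.0, 1.8, -0.0, 0.6, -0.1, 1]
-> (-5, -100, 52) 28 [ 0.556 -0.054  0.052] [-0.22  0.21  2.2  -0.    0.24]
[-0.9, 0.3, 0.4, -0.1, -0.2, -0.2, 1]
[-0.9, 0.3, 0.4, -0.1, -0.2, -0.2, 1]
[-0.9, 0.3, 0.4, -0.1, -0.2, -0.2, 1]
[-0.9, 0.3, 0.4, -0.1, -0.2, -0.2, 1]
[-0.9, 0.2, 0.5, -0.1, -0.2, -0.2, 1]
```

Emit:
servo_tool(increments=[[0.9, 0, 1.7, 0, 0.6, -0.1, 1], [0.8, 0, 1.7, 0, 0.6, -0.1, 1], [0.8, 0, 1.7, 0, 0.6, -0.1, 1], [0.8, 0, 1.8, 0, 0.6, -0.1, 1], [0.8, 0, 1.8, 0, 0.6, -0.1, 1]])

```text
clock: 4.4
position: [0.5073, -0.0564, 0.0528]
ee_rot: [0.232, 0.117, 0.965, -0.03]
contact_force: [0.4, -0.2, 0.0]
width: 0.0003
gripper_force: 0.0
```

Emit:
servo_tool(increments=[[-0.9, 0.3, 0.4, -0.1, -0.2, -0.2, 1], [-0.9, 0.3, 0.4, -0.1, -0.2, -0.2, 1], [-0.9, 0.3, 0.4, -0.1, -0.2, -0.2, 1], [-0.9, 0.3, 0.4, -0.1, -0.2, -0.2, 1], [-0.9, 0.2, 0.5, -0.1, -0.2, -0.2, 1]])

```text
clock: 4.9
position: [0.5598, -0.054, 0.0569]
ee_rot: [0.241, 0.106, 0.964, -0.029]
contact_force: [-13.2, 0.7, 2.8]
width: -0.0002
gripper_force: 6.2
```

```bash
python3 - <<'E'
from h2 import *
import cv2
go([((-5,-100,100),35,5)])
b=optics.get_image("side");cv2.imwrite("pics/c.png",cv2.resize(cv2.cvtColor(b,cv2.COLOR_RGB2BGR)[130:330,140:380],(720,600),interpolation=cv2.INTER_CUBIC))
E
```

```text
t 4.9 lane [  -1.4 -100.    56.9] z [ 0.46 -0.11 -0.88] q [-0.22  0.21  2.18 -0.03  0.26 -1.54] F [-13.2   0.7   2.8]
-> (-5, -100, 100) 35 [ 0.556 -0.054  0.1  ] [-0.22  0.11  2.24 -0.    0.18]
[-0.3, -0.0, -0.8, -0.0, -1.4, 0.0, 1]
[-0.4, -0.0, -0.8, -0.0, -1.4, 0.0, 1]
[-0.4, -0.0, -0.8, -0.0, -1.4, 0.0, 1]
[-0.4, -0.0, -0.8, -0.0, -1.4, 0.0, 1]
[-0.4, -0.0, -0.8, -0.0, -1.4, 0.0, 1]
```

View pics/c.png

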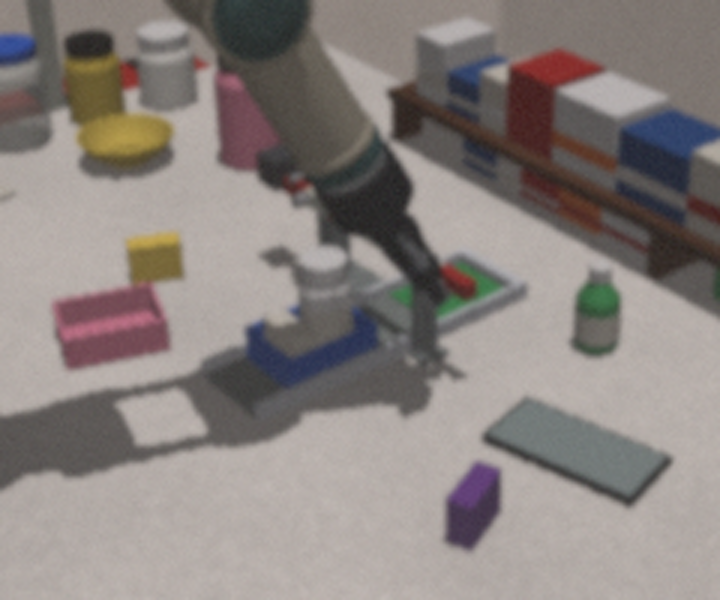

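Contact with the arm's lower near edge as predicted; back off slightly, then rise along the arc.

```bash
python3 - <<'E'
from h2 import *
W=[((-9,-100,58),28,2),((-9,-100,72),29,3)]
def c(th,r,x,off): # finger centre at radius r along arm, off mm to its lower/right side
    return (x,120-r*np.cos(th)-off*np.sin(th)*1.0,100+r*np.sin(th)-off*np.cos(th)-11)
for th,t,n in ((.15,33,5),(.3,38,5),(.5,42,5),(.7,43,5),(.9,44,5),(1.1,44,5),(1.25,44,5),(1.4,44,5)): W.append((tuple(np.round(c(th,218,-8,21)).tolist()),t,n))
go(W)
E
```

```text
t 4.95 lane [ -1.8 -99.8  55.8] z [ 0.46 -0.11 -0.88] q [-0.22  0.21  2.18 -0.03  0.26 -1.54] F [-3.1  0.9 -0.7]
-> (-9, -100, 58) 28 [ 0.552 -0.054  0.058] [-0.22  0.19  2.2   0.    0.26]
[0.3, -0.1, -0.3, -0.1, -0.0, 0.1, 1]
[0.3, -0.1, -0.3, -0.1, -0.0, 0.1, 1]
-> (-9, -100, 72) 29 [ 0.552 -0.054  0.072] [-0.22  0.17  2.19 -0.    0.27]
[-0.2, 0.0, -0.4, -0.0, -0.3, -0.0, 1]
[-0.2, 0.0, -0.4, -0.0, -0.3, -0.0, 1]
[-0.2, 0.0, -0.4, -0.0, -0.3, -0.0, 1]
-> (-8.0, -99.0, 101.0) 33 [ 0.553 -0.053  0.101] [-0.22  0.11  2.21  0.    0.24]
[-0.3, 0.0, -0.5, -0.0, -0.8, -0.0, 1]
[-0.3, 0.0, -0.5, -0.0, -0.8, -0.0, 1]
[-0.3, 0.0, -0.5, -0.0, -0.8, -0.0, 1]
[-0.3, 0.0, -0.5, -0.0, -0.8, -0.0, 1]
[-0.3, 0.0, -0.5, -0.0, -0.8, -0.0, 1]
-> (-8.0, -94.0, 133.0) 38 [ 0.553 -0.048  0.133] [-0.21  0.05  2.24  0.    0.19]
[-0.3, 0.1, -0.5, -0.1, -1.0, -0.1, 1]
[-0.3, 0.1, -0.5, -0.1, -1.0, -0.1, 1]
[-0.3, 0.1, -0.5, -0.1, -1.0, -0.1, 1]
[-0.4, 0.1, -0.5, -0.1, -1.0, -0.1, 1]
[-0.4, 0.1, -0.5, -0.1, -1.0, -0.1, 1]
-> (-8.0, -81.0, 175.0) 42 [ 0.553 -0.035  0.175] [-0.19 -0.03  2.24  0.    0.2 ]
[-0.5,
[... 852 characters left out ...]
1]
[-0.3, 0.7, -0.4, -0.5, 0.0, -0.5, 1]
[-0.3, 0.7, -0.4, -0.5, 0.0, -0.5, 1]
[-0.3, 0.7, -0.4, -0.5, 0.0, -0.5, 1]
[-0.3, 0.7, -0.4, -0.5, 0.0, -0.5, 1]
-> (-8.0, 31.0, 289.0) 44 [0.55  0.077 0.289] [ 0.01 -0.17  2.05  0.    0.49]
[-0.2, 0.6, -0.2, -0.4, -0.0, -0.4, 1]
[-0.2, 0.6, -0.2, -0.4, -0.0, -0.4, 1]
[-0.2, 0.6, -0.2, -0.4, -0.0, -0.4, 1]
[-0.2, 0.6, -0.2, -0.4, -0.0, -0.4, 1]
[-0.2, 0.6, -0.2, -0.4, -0.0, -0.4, 1]
-> (-8.0, 62.0, 300.0) 44 [0.549 0.108 0.3  ] [ 0.07 -0.17  2.02  0.    0.52]
[-0.1, 0.6, -0.2, -0.4, -0.0, -0.5, 1]
[-0.2, 0.6, -0.2, -0.4, -0.0, -0.5, 1]
[-0.2, 0.6, -0.2, -0.4, -0.0, -0.5, 1]
[-0.2, 0.6, -0.1, -0.4, -0.0, -0.5, 1]
[-0.2, 0.6, -0.1, -0.4, -0.0, -0.5, 1]
```

Emit:
servo_tool(increments=[[0.4, -0.1, -0.3, -0.1, 0, 0.1, 1], [0.4, -0.1, -0.3, -0.1, 0, 0.1, 1], [-0.2, 0, -0.4, 0, -0.3, 0, 1], [-0.2, 0, -0.4, 0, -0.3, 0, 1], [-0.2, 0, -0.4, 0, -0.3, 0, 1]])

```text
clock: 5.45
position: [0.549, -0.054, 0.0722]
ee_rot: [0.25, 0.108, 0.962, -0.028]
contact_force: [0.3, -0.2, 0.1]
width: 0.0003
gripper_force: 0.0
```

Emit:
servo_tool(increments=[[-0.3, 0, -0.5, 0, -0.8, 0, 1], [-0.3, 0, -0.5, 0, -0.8, 0, 1], [-0.3, 0, -0.5, 0, -0.8, 0, 1], [-0.3, 0, -0.5, 0, -0.8, 0, 1], [-0.3, 0, -0.5, 0, -0.8, 0, 1]])

```text
clock: 5.95
position: [0.5487, -0.0539, 0.1009]
ee_rot: [0.283, 0.107, 0.953, -0.031]
contact_force: [-1.0, -0.4, 0.2]
width: 0.0003
gripper_force: 0.0
```

```bash
python3 - <<'E'
from h2 import *
go([])
E
```

```text
t 5.95 lane [-12.4 -99.6 100.9] z [ 0.53 -0.12 -0.84] q [-0.23  0.11  2.22  0.01  0.24 -1.58] F [-1.  -0.4  0.2]
```

```bash
python3 - <<'E'
from h2 import *
import cv2
go([((-6,-94,133),38,5),((-6,-81,175),42,5)])
b=optics.get_image("side");cv2.imwrite("pics/d.png",cv2.resize(cv2.cvtColor(b,cv2.COLOR_RGB2BGR)[130:330,140:380],(720,600),interpolation=cv2.INTER_CUBIC))
E
```

```text
t 5.95 lane [-12.4 -99.6 100.9] z [ 0.53 -0.12 -0.84] q [-0.23  0.11  2.22  0.01  0.24 -1.58] F [-1.  -0.4  0.2]
-> (-6, -94, 133) 38 [ 0.555 -0.048  0.133] [-0.21  0.05  2.24  0.    0.19]
[-0.4, 0.1, -0.5, -0.1, -1.0, -0.1, 1]
[-0.4, 0.1, -0.5, -0.1, -1.0, -0.1, 1]
[-0.4, 0.1, -0.5, -0.1, -1.0, -0.1, 1]
[-0.5, 0.1, -0.5, -0.1, -1.0, -0.1, 1]
[-0.5, 0.1, -0.5, -0.1, -1.0, -0.1, 1]
-> (-6, -81, 175) 42 [ 0.555 -0.035  0.175] [-0.19 -0.02  2.23  0.    0.2 ]
[-0.5, 0.3, -0.7, -0.2, -0.8, -0.2, 1]
[-0.5, 0.3, -0.7, -0.2, -0.8, -0.2, 1]
[-0.5, 0.3, -0.7, -0.2, -0.8, -0.2, 1]
[-0.5, 0.3, -0.7, -0.2, -0.8, -0.2, 1]
[-0.5, 0.3, -0.7, -0.2, -0.8, -0.2, 1]
```

View pics/d.png

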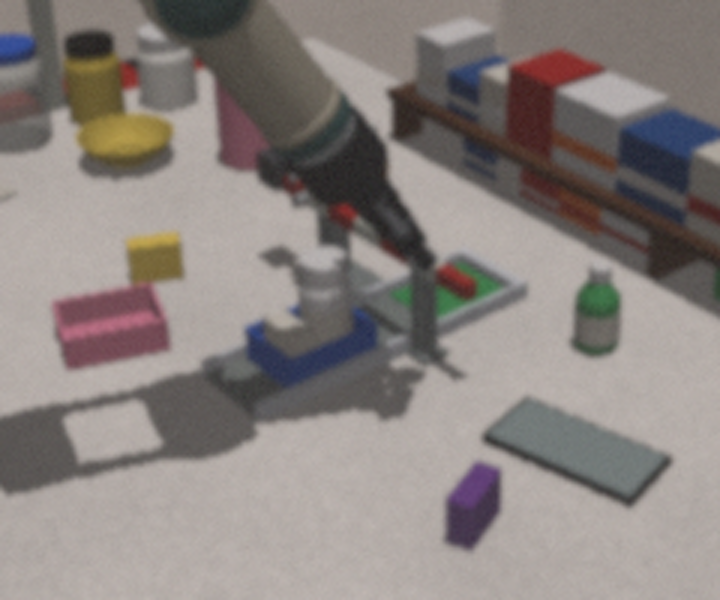

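The arm is still down (end at crop (457,281)): the fingertip slid up its near face. I'll go lower and reach further under it.

```bash
python3 - <<'E'
from h2 import *
go([((-35,-100,95),29,2),((-35,-100,48),28,3),((-3,-100,48),28,5),((-1,-100,75),33,5)])
E
```

```text
t 6.0 lane [-12.5 -99.5 101.4] z [ 0.53 -0.12 -0.84] q [-0.23  0.11  2.22  0.01  0.24 -1.58] F [-1.1  0.   0.6]
-> (-35, -100, 95) 29 [ 0.526 -0.055  0.095] [-0.23  0.09  2.21  0.    0.34]
[1.1, -0.3, -0.3, 0.2, 2.1, 0.3, 1]
[1.1, -0.3, -0.3, 0.2, 2.1, 0.3, 1]
-> (-35, -100, 48) 28 [ 0.526 -0.055  0.048] [-0.23  0.18  2.26 -0.    0.21]
[0.8, -0.0, 1.4, 0.0, 0.3, -0.0, 1]
[0.8, -0.0, 1.4, 0.0, 0.3, -0.0, 1]
[0.7, -0.0, 1.4, 0.0, 0.3, -0.0, 1]
-> (-3, -100, 48) 28 [ 0.558 -0.054  0.048] [-0.22  0.22  2.2  -0.    0.23]
[-0.5, 0.2, 0.3, -0.1, -0.0, -0.1, 1]
[-0.5, 0.2, 0.3, -0.1, -0.0, -0.1, 1]
[-0.5, 0.2, 0.3, -0.1, -0.0, -0.1, 1]
[-0.5, 0.2, 0.3, -0.1, -0.0, -0.1, 1]
[-0.5, 0.2, 0.3, -0.1, -0.0, -0.1, 1]
-> (-1, -100, 75) 33 [ 0.56  -0.054  0.075] [-0.22  0.17  2.24  0.    0.16]
[-0.3, 0.0, -0.5, -0.0, -1.0, -0.0, 1]
[-0.3, 0.0, -0.5, -0.0, -1.0, -0.0, 1]
[-0.3, 0.0, -0.4, -0.0, -1.0, -0.0, 1]
[-0.3, 0.0, -0.4, -0.0, -1.0, -0.0, 1]
[-0.3, 0.0, -0.4, -0.0, -1.0, -0.0, 1]
```

Emit:
servo_tool(increments=[[1.1, -0.3, -0.3, 0.2, 2.1, 0.3, 1], [1.1, -0.3, -0.3, 0.2, 2.1, 0.3, 1], [0.8, 0, 1.4, 0, 0.3, 0, 1], [0.8, 0, 1.4, 0, 0.3, 0, 1], [0.7, 0, 1.4, 0, 0.3, 0, 1]])

```text
clock: 6.5
position: [0.5261, -0.0549, 0.0457]
ee_rot: [0.24, 0.114, 0.964, -0.028]
contact_force: [-0.2, -0.2, -1.2]
width: -0.0002
gripper_force: 0.0
```

Emit:
servo_tool(increments=[[-0.5, 0.2, 0.3, -0.1, 0, -0.1, 1], [-0.5, 0.2, 0.3, -0.1, 0, -0.1, 1], [-0.5, 0.2, 0.3, -0.1, 0, -0.1, 1], [-0.5, 0.2, 0.3, -0.1, 0, -0.1, 1], [-0.5, 0.2, 0.3, -0.1, 0, -0.1, 1]])

```text
clock: 7.0
position: [0.5579, -0.0518, 0.0452]
ee_rot: [0.241, 0.109, 0.964, -0.025]
contact_force: [-0.0, 0.5, 0.4]
width: -0.0001
gripper_force: 0.0
```

```bash
python3 - <<'E'
from h2 import *
go([((-2,-100,75),32,5)])
E
```

```text
t 7.0 lane [ -3.2 -97.7  45.2] z [ 0.46 -0.1  -0.88] q [-0.22  0.23  2.2   0.    0.22 -1.56] F [-0.   0.5  0.4]
-> (-2, -100, 75) 32 [ 0.559 -0.054  0.075] [-0.22  0.17  2.22 -0.    0.19]
[-0.3, -0.0, -0.5, 0.0, -0.8, -0.1, 1]
[-0.3, -0.0, -0.5, 0.0, -0.8, -0.1, 1]
[-0.3, -0.0, -0.5, 0.0, -0.8, -0.1, 1]
[-0.3, -0.0, -0.5, 0.0, -0.8, -0.1, 1]
[-0.3, -0.0, -0.5, 0.0, -0.8, -0.1, 1]
```

Emit:
servo_tool(increments=[[-0.3, -0.1, -0.5, 0, -0.8, -0.1, 1], [-0.3, -0.1, -0.5, 0, -0.8, -0.1, 1], [-0.3, 0, -0.5, 0, -0.8, -0.1, 1], [-0.3, 0, -0.5, 0, -0.8, -0.1, 1], [-0.3, 0, -0.5, 0, -0.8, -0.1, 1]])

```text
clock: 7.5
position: [0.5566, -0.0539, 0.0742]
ee_rot: [0.274, 0.104, 0.956, -0.03]
contact_force: [1.2, 0.3, -0.2]
width: -0.0002
gripper_force: 0.0
```

```bash
python3 - <<'E'
from h2 import *
import cv2
go([((-2,-100,100),36,5)])
b=optics.get_image("side");cv2.imwrite("pics/e.png",cv2.resize(cv2.cvtColor(b,cv2.COLOR_RGB2BGR)[170:270,200:340],(700,500),interpolation=cv2.INTER_CUBIC))
print(finder.tip_of("boom_tip","side"))
for th in (0,.05,.1,.2):print(th,proj("side",l2w(T,(0,120-245*np.cos(th),100+245*np.sin(th)))).round(1))
E
```

```text
t 7.5 lane [ -4.6 -99.8  74.2] z [ 0.52 -0.11 -0.85] q [-0.22  0.17  2.23  0.01  0.19 -1.59] F [ 1.2  0.3 -0.2]
-> (-2, -100, 100) 36 [ 0.559 -0.054  0.1  ] [-0.22  0.12  2.25  0.    0.14]
[-0.3, 0.0, -0.4, 0.0, -0.8, 0.0, 1]
[-0.3, 0.0, -0.4, 0.0, -0.8, 0.0, 1]
[-0.3, 0.0, -0.4, 0.0, -0.8, 0.0, 1]
[-0.3, 0.0, -0.4, 0.0, -0.8, 0.0, 1]
[-0.3, 0.0, -0.4, 0.0, -0.8, 0.0, 1]
[{'at': [298.7, 227.8], 'p': 0.56}]
0 [[297.  227.3]]
0.05 [[297.  223.4]]
0.1 [[296.8 219.3]]
0.2 [[296.  210.9]]
```

View pics/e.png

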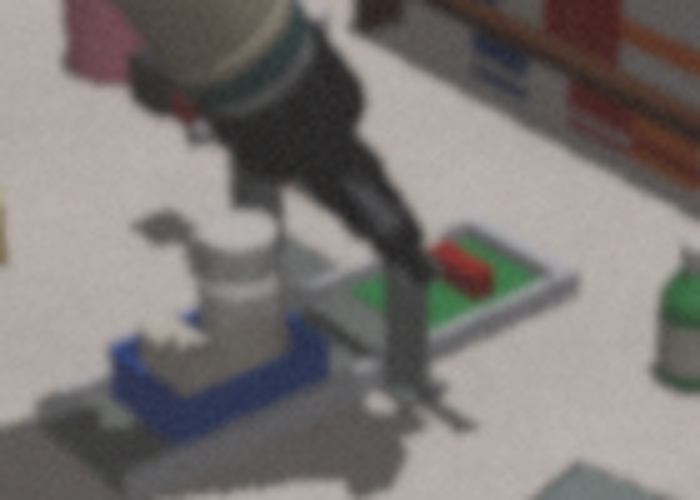

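```bash
python3 - <<'E'
from h2 import *
s,p,r=cur(); z=r.apply([0,0,1])
f=lambda P:((proj("side",P)-[200,170])*5).round().tolist()
print("tcp,tip",f([p,p+.008*z,p-.05*z]))
print("tip front/back",f([p+.008*z-r.apply([.011,0,0]),p+.008*z+r.apply([.011,0,0]),p+.008*z+r.apply([0,.015,0]),p+.008*z-r.apply([0,.015,0])]))
print("arm end box",f(l2w(T,[(x,-125,zz) for x in(-7,7) for zz in (92,108)])))
print("arm under y-100,-85,-60",f(l2w(T,[(-7,y,92) for y in(-110,-100,-85,-63)])))
print("tip lane",lane(p+.008*z))
w=np.linalg.inv(optics.get_calibration("side")["world_to_cam"])[:3,3];print("cam",w)
E
```

```text
tcp,tip [[448.0, 311.0], [455.0, 320.0], [404.0, 256.0]]
tip front/back [[470.0, 307.0], [440.0, 333.0], [443.0, 307.0], [467.0, 333.0]]
arm end box [[475.0, 304.0], [475.0, 278.0], [495.0, 295.0], [495.0, 269.0]]
arm under y-100,-85,-60 [[457.0, 293.0], [445.0, 285.0], [427.0, 274.0], [402.0, 259.0]]
tip lane [  -0.4021451  -100.77358463   67.57272556]
cam [-0.14055921 -0.90805126  0.76269879]
```

```bash
python3 - <<'E'
from h2 import *
import cv2
a=optics.get_image("side").astype(int); b=cv2.cvtColor(cv2.imread("pics/b.png"),cv2.COLOR_BGR2RGB).astype(int)
d=np.abs(cv2.GaussianBlur(a.astype(np.uint8),(3,3),0).astype(int)-cv2.GaussianBlur(b.astype(np.uint8),(3,3),0)).sum(2)
print("cols 268..300, rows 212..246")
for r in range(212,246,2): print(r,*["%3d"%v for v in d[r,268:302:2]])
for l in("boom_tip","barrier"):
  for c in("top","side"):
    o=finder.silhouettes(l,c); print(l,c,[(np.round(x["box"]).tolist(),round(x["p"],2)) for x in o])
cv2.imwrite("pics/f.png",cv2.resize(cv2.cvtColor(optics.get_image("wrist"),cv2.COLOR_RGB2BGR),(700,525)))
E
```

```text
cols 268..300, rows 212..246
212  33  48  55  75  82 198 275 150   8  25  27  28  24  26  27  25  23
214  36  81  36  36 107 195 297 257  74  15  24  24  18  21  24  25  23
216  17 120 116  74  94 140 243 296 141   4  20  17  16  14  15  23  22
218  17  28  74 136 147 112 148 198 114   3  12  13  13  12  14  15  17
220  22  24   3  87 152  96 102 123  60  17  13   9   6   7  10  11   8
222  23  21  20   7  48  42  63 100  69  32  31   7   5  11  14  14  13
224  18  14  12  12   8   1   8  49  63  17  20   7   8  12   7  15   4
226  13   9  10  10  13   3  13   7  37  16   3   4   5   5   7  10   7
228  14   9   6   6   8   4  17  21   2   4   8   7   8   6   5  15  13
230  13  13  11   7   6   1   7  11   7  10  16  11  11   9  14  16  21
232   7  10  15  10  10   2   8   4   2   4  11  12  12  13  18  17  11
234  10  17  14  12  10   3  10   2   8   6  15  17  20  14  12  15  16
236   4   9  14  13   8   6   4  11  12  11  18  21  20   9  11  15  22
238   4   1   9  14   9   7   4   5  10   8  13  14  17  17  20  19  21
240   9  11   7   7   9   7   8  11   8  13  14  18  19  21  21  22  24
242  10  15  10  12   6   6   7   8   6  16  22  22  24  21  21  22  22
244  87  70   1  14   6   9   6   3   8  16  25  23  27  27  27  28  23
boom_tip top [([261.0, 216.0, 99.0, 10.0], 0.57)]
boom_tip side [([250.0, 226.0, 23.0, 32.0], 0.63), ([263.0, 204.0, 74.0, 49.0], 0.59)]
barrier top [([260.0, 217.0, 103.0, 17.0], 0.86), ([216.0, 179.0, 14.0, 18.0], 0.67)]
barrier side [([263.0, 207.0, 75.0, 52.0], 0.62)]
```

View pics/f.png

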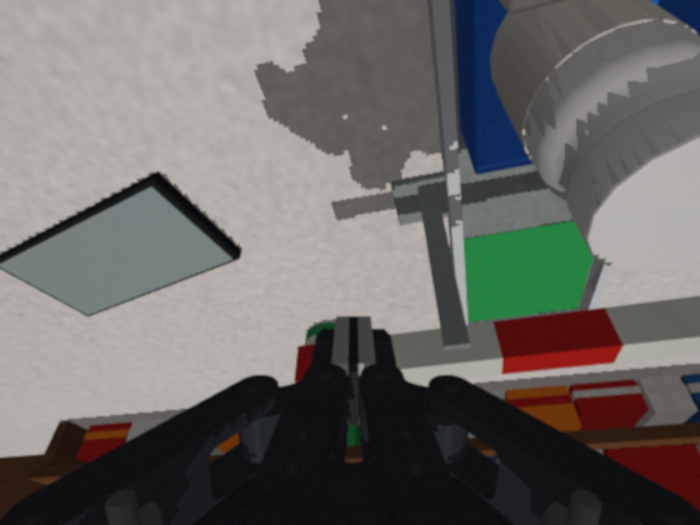

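```bash
python3 - <<'E'
from h2 import *
s,p,r=cur(); z=r.apply([0,0,1])
k=optics.get_calibration("wrist");M=np.linalg.inv(k["world_to_cam"]);print("cam in lane",lane(M[:3,3]),"in tool",r.inv().apply(M[:3,3]-p).round(4),k["fov_y"])
f=lambda P:(proj("wrist",P)*1.25).round().tolist()
print("tcp,tip,-20,-40",f([p,p+.008*z,p-.02*z,p-.04*z]))
print("arm end -x low/high",f(l2w(T,[(-7,-125,92),(-7,-125,108),(7,-125,108)])))
print("rest top -x corners, foot",f(l2w(T,[(-12,-63,103),(-12,-53,103),(-15,-73,6),(-15,-43,6)])))
print("pad corners",f(l2w(T,[(35,42,6),(35,-42,6),(133,42,6),(133,-42,6)])))
for n in("boom_tip","barrier_rest","lane_stop","phone"): print(n,[(np.array(d["at"])*1.25,d["p"]) for d in finder.tip_of(n,"wrist")])
E
```

```text
cam in lane [-153.48243095  -61.88929639  178.31606591] in tool [ 0.0752  0.0011 -0.1705] 66.65701476966859
tcp,tip,-20,-40 [[351.0, 308.0], [351.0, 301.0], [350.0, 328.0], [350.0, 352.0]]
arm end -x low/high [[294.0, 348.0], [290.0, 383.0], [301.0, 396.0]]
rest top -x corners, foot [[439.0, 348.0], [465.0, 345.0], [394.0, 187.0], [451.0, 176.0]]
pad corners [[604.0, 216.0], [457.0, 240.0], [576.0, 309.0], [463.0, 323.0]]
boom_tip [(array([302.375, 370.625]), 0.7)]
barrier_rest [(array([458.75, 362.  ]), 0.71)]
lane_stop [(array([528.125, 328.   ]), 0.68)]
phone [(array([117.   , 251.375]), 0.64)]
```

The wrist view shows the fingertip in front of the arm's near face. The lane fit agrees with it: rest top predicted at (439,348) and seen at about (440,345). The visible fingertip is about 15–20 mm shorter than assumed, so I'll reach further under the arm.

```bash
cat > arc.py <<'E'
from h2 import *
def wp(th,t,x,n,r=215):
    o=8+15*np.sin(th); return ((x,float(round(120-r*np.cos(th)-o*np.sin(th))),float(round(100+r*np.sin(th)-o*np.cos(th)-36))),t,n)
E
python3 - <<'E'
from arc import *
go([((-30,-98,60),27,4),((-30,-98,42),26,1),((1,-98,42),26,5),((2,-98,60),29,5),wp(.15,33,5,5)])
E
```

```text
t 8.1 lane [ -4.2 -99.9  73.3] z [ 0.52 -0.11 -0.85] q [-0.22  0.17  2.23  0.01  0.19 -1.59] F [-1.2  0.7 -0.2]
-> (-30, -98, 60) 27 [ 0.531 -0.053  0.06 ] [-0.23  0.16  2.22  0.    0.29]
[0.7, -0.1, -0.1, 0.1, 1.2, 0.2, 1]
[0.7, -0.1, -0.0, 0.1, 1.2, 0.2, 1]
[0.7, -0.1, -0.0, 0.1, 1.2, 0.2, 1]
[0.7, -0.1, -0.0, 0.1, 1.2, 0.2, 1]
-> (-30, -98, 42) 26 [ 0.531 -0.053  0.042] [-0.23  0.2   2.23  0.    0.26]
[0.8, 0.0, 1.6, 0.0, 1.0, -0.0, 1]
-> (1, -98, 42) 26 [ 0.562 -0.052  0.042] [-0.21  0.24  2.17 -0.    0.28]
[-0.5, 0.2, 0.3, -0.1, -0.0, -0.1, 1]
[-0.5, 0.2, 0.3, -0.1, -0.0, -0.1, 1]
[-0.5, 0.2, 0.3, -0.1, -0.0, -0.1, 1]
[-0.5, 0.2, 0.3, -0.1, -0.0, -0.1, 1]
[-0.5, 0.1, 0.3, -0.1, -0.0, -0.1, 1]
-> (2, -98, 60) 29 [ 0.563 -0.052  0.06 ] [-0.21  0.2   2.19 -0.    0.24]
[-0.2, 0.0, -0.3, -0.0, -0.6, -0.0, 1]
[-0.2, 0.0, -0.3, -0.0, -0.6, -0.0, 1]
[-0.2, 0.0, -0.3, -0.0, -0.6, -0.0, 1]
[-0.2, 0.0, -0.3, -0.0, -0.6, -0.0, 1]
[-0.2, 0.0, -0.3, -0.0, -0.6, -0.0, 1]
-> (5, -94.0, 86.0) 33 [ 0.566 -0.048  0.086] [-0.21  0.15  2.21  0.    0.2 ]
[-0.3, 0.1, -0.4, -0.0, -0.8, -0.1, 1]
[-0.3, 0.1, -0.4, -0.0, -0.8, -0.1, 1]
[-0.3, 0.1, -0.4, -0.0, -0.8, -0.1, 1]
[-0.3, 0.1, -0.4, -0.0, -0.8, -0.1, 1]
[-0.3, 0.1, -0.4, -0.0, -0.8, -0.1, 1]
```

Emit:
servo_tool(increments=[[0.7, -0.1, 0, 0.1, 1.2, 0.2, 1], [0.7, -0.1, 0, 0.1, 1.2, 0.2, 1], [0.7, -0.1, 0, 0.1, 1.2, 0.2, 1], [0.7, -0.1, 0, 0.1, 1.2, 0.2, 1], [0.8, 0, 1.6, 0, 1, 0, 1]])

```text
clock: 8.6
position: [0.5334, -0.0527, 0.043]
ee_rot: [0.226, 0.113, 0.967, -0.026]
contact_force: [1.4, -0.3, -1.5]
width: -0.0003
gripper_force: 0.0
```

Emit:
servo_tool(increments=[[-0.5, 0.2, 0.3, -0.1, 0, -0.1, 1], [-0.5, 0.2, 0.3, -0.1, 0, -0.1, 1], [-0.5, 0.2, 0.3, -0.1, 0, -0.1, 1], [-0.5, 0.2, 0.3, -0.1, 0, -0.1, 1], [-0.5, 0.1, 0.3, -0.1, 0, -0.1, 1]])

```text
clock: 9.1
position: [0.5639, -0.0502, 0.0396]
ee_rot: [0.226, 0.107, 0.968, -0.023]
contact_force: [0.6, -0.1, 0.2]
width: -0.0003
gripper_force: 0.0
```

Emit:
servo_tool(increments=[[-0.2, 0, -0.3, 0, -0.6, 0, 1], [-0.2, 0, -0.3, 0, -0.6, 0, 1], [-0.2, 0, -0.3, 0, -0.6, 0, 1], [-0.2, 0, -0.3, 0, -0.6, 0, 1], [-0.2, 0, -0.3, 0, -0.6, 0, 1]])

```text
clock: 9.6
position: [0.5644, -0.0507, 0.0573]
ee_rot: [0.251, 0.107, 0.962, -0.026]
contact_force: [-0.5, 0.1, -1.5]
width: 0.0002
gripper_force: 0.4
```

Emit:
servo_tool(increments=[[-0.3, 0.1, -0.4, 0, -0.8, -0.1, 1], [-0.3, 0.1, -0.4, 0, -0.8, -0.1, 1], [-0.3, 0.1, -0.4, 0, -0.8, -0.1, 1], [-0.3, 0.1, -0.4, 0, -0.8, -0.1, 1], [-0.3, 0.1, -0.4, 0, -0.8, -0.1, 1]])

```text
clock: 10.1
position: [0.5682, -0.0465, 0.0822]
ee_rot: [0.284, 0.102, 0.953, -0.031]
contact_force: [-3.6, -2.0, -0.9]
width: -0.0001
gripper_force: 1.2
```

```bash
python3 - <<'E'
from arc import *
go([wp(.3,37,7,5),wp(.5,41,9,5),wp(.7,43,11,5)])
optics.get_image("side");print(finder.tip_of("boom_tip","side"))
for th in (0,.05,.1,.15,.2):print(th,proj("side",l2w(T,(0,120-245*np.cos(th),100+245*np.sin(th)))).round(1))
E
```

```text
t 10.1 lane [  7.3 -92.7  82.2] z [ 0.53 -0.12 -0.84] q [-0.2   0.17  2.21 -0.05  0.18 -1.51] F [-3.6 -2.  -0.9]
-> (7, -89.0, 116.0) 37 [ 0.568 -0.043  0.116] [-0.2   0.1   2.23  0.    0.17]
[-0.4, 0.1, -0.6, -0.1, -0.8, -0.1, 1]
[-0.4, 0.1, -0.6, -0.1, -0.8, -0.1, 1]
[-0.4, 0.1, -0.6, -0.1, -0.8, -0.1, 1]
[-0.4, 0.1, -0.6, -0.1, -0.8, -0.1, 1]
[-0.4, 0.1, -0.6, -0.1, -0.8, -0.1, 1]
-> (9, -76.0, 154.0) 41 [ 0.57  -0.03   0.154] [-0.17  0.03  2.23 -0.    0.16]
[-0.4, 0.3, -0.6, -0.2, -0.8, -0.2, 1]
[-0.5, 0.3, -0.6, -0.2, -0.8, -0.2, 1]
[-0.5, 0.3, -0.6, -0.2, -0.8, -0.2, 1]
[-0.5, 0.3, -0.6, -0.2, -0.8, -0.2, 1]
[-0.5, 0.3, -0.6, -0.2, -0.8, -0.2, 1]
-> (11, -56.0, 189.0) 43 [ 0.571 -0.01   0.189] [-0.14 -0.02  2.2  -0.    0.21]
[-0.4, 0.4, -0.6, -0.3, -0.4, -0.3, 1]
[-0.4, 0.4, -0.5, -0.3, -0.4, -0.3, 1]
[-0.4, 0.4, -0.5, -0.3, -0.4, -0.3, 1]
[-0.4, 0.4, -0.5, -0.3, -0.4, -0.3, 1]
[-0.5, 0.4, -0.5, -0.3, -0.4, -0.3, 1]
[]
0 [[297.  227.3]]
0.05 [[297.  223.4]]
0.1 [[296.8 219.3]]
0.15 [[296.5 215.1]]
0.2 [[296.  210.9]]
```

Emit:
servo_tool(increments=[[-0.4, 0.1, -0.6, -0.1, -0.8, -0.1, 1], [-0.4, 0.1, -0.6, -0.1, -0.8, -0.1, 1], [-0.4, 0.1, -0.6, -0.1, -0.8, -0.1, 1], [-0.4, 0.1, -0.6, -0.1, -0.8, -0.1, 1], [-0.4, 0.1, -0.6, -0.1, -0.8, -0.1, 1]])

```text
clock: 10.7
position: [0.5694, -0.0415, 0.1191]
ee_rot: [0.318, 0.095, 0.943, -0.031]
contact_force: [-0.1, -0.4, -0.3]
width: 0.0002
gripper_force: 0.3
```

```bash
python3 - <<'E'
from arc import *
import cv2
go([wp(.5,41,9,5),wp(.7,43,11,5),wp(.9,44,11,5)])
w=cv2.resize(cv2.cvtColor(optics.get_image("wrist"),cv2.COLOR_RGB2BGR),(400,300))
b=cv2.cvtColor(optics.get_image("side"),cv2.COLOR_RGB2BGR)[140:290,180:380]
cv2.imwrite("pics/g.png",np.hstack([w,cv2.resize(b,(400,300),interpolation=cv2.INTER_CUBIC)]))
E
```

```text
t 10.7 lane [  8.6 -87.7 119.1] z [ 0.59 -0.12 -0.8 ] q [-0.19  0.1   2.22 -0.02  0.17 -1.54] F [-0.1 -0.4 -0.3]
-> (9, -76.0, 154.0) 41 [ 0.57  -0.03   0.154] [-0.17  0.03  2.23 -0.    0.16]
[-0.4, 0.2, -0.6, -0.2, -0.7, -0.3, 1]
[-0.4, 0.2, -0.6, -0.2, -0.7, -0.3, 1]
[-0.4, 0.2, -0.6, -0.2, -0.7, -0.3, 1]
[-0.4, 0.2, -0.6, -0.2, -0.7, -0.3, 1]
[-0.4, 0.2, -0.6, -0.2, -0.7, -0.3, 1]
-> (11, -56.0, 189.0) 43 [ 0.571 -0.01   0.189] [-0.14 -0.02  2.2  -0.    0.21]
[-0.4, 0.4, -0.6, -0.3, -0.4, -0.3, 1]
[-0.4, 0.4, -0.5, -0.3, -0.4, -0.3, 1]
[-0.4, 0.4, -0.5, -0.3, -0.4, -0.3, 1]
[-0.4, 0.4, -0.5, -0.3, -0.4, -0.3, 1]
[-0.5, 0.4, -0.5, -0.3, -0.4, -0.3, 1]
-> (11, -29.0, 220.0) 44 [0.57  0.017 0.22 ] [-0.09 -0.07  2.16 -0.    0.28]
[-0.4, 0.5, -0.5, -0.4, -0.2, -0.4, 1]
[-0.4, 0.5, -0.5, -0.4, -0.2, -0.4, 1]
[-0.4, 0.5, -0.5, -0.4, -0.2, -0.4, 1]
[-0.4, 0.5, -0.5, -0.4, -0.2, -0.4, 1]
[-0.4, 0.5, -0.5, -0.4, -0.2, -0.4, 1]
```

View pics/g.png

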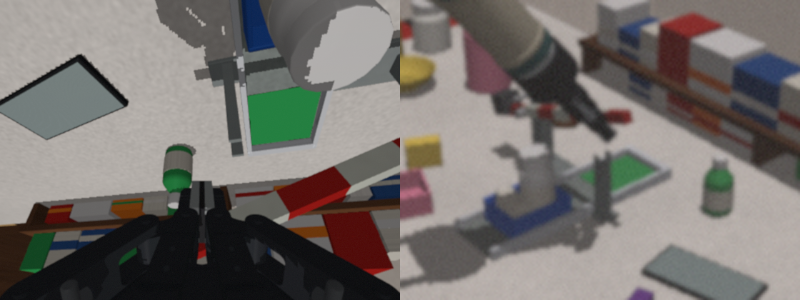

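The arm is lifting: in the right half it rests on the fingers with its red end at (615,117), and the fork on the rest post is empty. I'll continue along the arc.

Emit:
servo_tool(increments=[[-0.4, 0.2, -0.6, -0.2, -0.7, -0.3, 1], [-0.4, 0.2, -0.6, -0.2, -0.7, -0.3, 1], [-0.4, 0.2, -0.6, -0.2, -0.7, -0.3, 1], [-0.4, 0.2, -0.6, -0.2, -0.7, -0.3, 1], [-0.4, 0.2, -0.6, -0.2, -0.7, -0.3, 1]])

```text
clock: 11.3
position: [0.5678, -0.031, 0.1546]
ee_rot: [0.347, 0.079, 0.934, -0.03]
contact_force: [-0.3, -0.2, -1.0]
width: 0.0001
gripper_force: 0.3
```

Emit:
servo_tool(increments=[[-0.4, 0.4, -0.6, -0.3, -0.4, -0.3, 1], [-0.4, 0.4, -0.5, -0.3, -0.4, -0.3, 1], [-0.4, 0.4, -0.5, -0.3, -0.4, -0.3, 1], [-0.4, 0.4, -0.5, -0.3, -0.4, -0.3, 1], [-0.5, 0.4, -0.5, -0.3, -0.4, -0.3, 1]])

```text
clock: 11.8
position: [0.5689, -0.0107, 0.1874]
ee_rot: [0.363, 0.061, 0.93, -0.023]
contact_force: [-1.6, -0.5, -1.5]
width: -0.0
gripper_force: 0.7
```

```bash
python3 - <<'E'
from arc import *
go([wp(.9,44,11,5),wp(1.1,44,11,5),wp(1.3,44,11,5),wp(1.45,44,11,5)])
E
```

```text
t 11.8 lane [  8.8 -56.9 187.4] z [ 0.67 -0.09 -0.74] q [-0.15 -0.02  2.2   0.06  0.22 -1.64] F [-1.6 -0.5 -1.5]
-> (11, -29.0, 220.0) 44 [0.57  0.017 0.22 ] [-0.09 -0.07  2.16 -0.    0.28]
[-0.4, 0.6, -0.5, -0.3, -0.3, -0.3, 1]
[-0.4, 0.6, -0.5, -0.3, -0.3, -0.3, 1]
[-0.4, 0.6, -0.5, -0.3, -0.3, -0.3, 1]
[-0.4, 0.6, -0.5, -0.3, -0.3, -0.3, 1]
[-0.4, 0.6, -0.5, -0.3, -0.3, -0.3, 1]
-> (11, 3.0, 246.0) 44 [0.57  0.049 0.246] [-0.03 -0.1   2.11  0.    0.36]
[-0.3, 0.6, -0.4, -0.4, -0.0, -0.5, 1]
[-0.3, 0.6, -0.4, -0.4, -0.0, -0.5, 1]
[-0.3, 0.6, -0.4, -0.4, -0.0, -0.5, 1]
[-0.3, 0.6, -0.4, -0.4, -0.0, -0.5, 1]
[-0.3, 0.6, -0.4, -0.4, -0.0, -0.5, 1]
-> (11, 41.0, 265.0) 44 [0.569 0.087 0.265] [ 0.03 -0.11  2.07  0.    0.42]
[-0.2, 0.8, -0.3, -0.5, 0.0, -0.6, 1]
[-0.2, 0.8, -0.3, -0.5, 0.0, -0.6, 1]
[-0.2, 0.8, -0.3, -0.5, 0.0, -0.6, 1]
[-0.3, 0.8, -0.3, -0.5, 0.0, -0.6, 1]
[-0.3, 0.8, -0.3, -0.5, 0.0, -0.6, 1]
-> (11, 71.0, 275.0) 44 [0.568 0.117 0.275] [ 0.08 -0.11  2.04  0.    0.44]
[-0.1, 0.6, -0.1, -0.4, 0.0, -0.4, 1]
[-0.1, 0.6, -0.1, -0.4, 0.0, -0.4, 1]
[-0.2, 0.6, -0.1, -0.4, 0.0, -0.4, 1]
[-0.2, 0.6, -0.1, -0.4, 0.0, -0.4, 1]
[-0.2, 0.6, -0.1, -0.4, 0.0, -0.4, 1]
```

Emit:
servo_tool(increments=[[-0.4, 0.6, -0.5, -0.3, -0.3, -0.3, 1], [-0.4, 0.6, -0.5, -0.3, -0.3, -0.3, 1], [-0.4, 0.6, -0.5, -0.3, -0.3, -0.3, 1], [-0.4, 0.6, -0.5, -0.3, -0.3, -0.3, 1], [-0.4, 0.6, -0.5, -0.3, -0.3, -0.3, 1]])

```text
clock: 12.3
position: [0.5704, 0.0195, 0.2198]
ee_rot: [0.376, 0.044, 0.926, -0.017]
contact_force: [-1.5, -0.3, -0.4]
width: -0.0001
gripper_force: 0.4
```

Emit:
servo_tool(increments=[[-0.3, 0.6, -0.4, -0.4, 0, -0.5, 1], [-0.3, 0.6, -0.4, -0.4, 0, -0.5, 1], [-0.3, 0.6, -0.4, -0.4, 0, -0.5, 1], [-0.3, 0.6, -0.4, -0.4, 0, -0.5, 1], [-0.3, 0.6, -0.4, -0.4, 0, -0.5, 1]])

```text
clock: 12.8
position: [0.5696, 0.0495, 0.2447]
ee_rot: [0.376, 0.017, 0.926, -0.009]
contact_force: [-0.1, -0.5, 0.3]
width: 0.0002
gripper_force: 0.1
```

```bash
python3 - <<'E'
from arc import *
go([wp(1.3,44,11,5),wp(1.45,44,11,5)])
E
```

```text
t 12.8 lane [ 11.    3.2 244.7] z [ 0.7  -0.03 -0.72] q [-0.03 -0.09  2.11 -0.03  0.35 -1.54] F [-0.1 -0.5  0.3]
-> (11, 41.0, 265.0) 44 [0.569 0.087 0.265] [ 0.03 -0.11  2.07  0.    0.42]
[-0.3, 0.8, -0.3, -0.6, 0.0, -0.6, 1]
[-0.3, 0.8, -0.3, -0.6, 0.0, -0.6, 1]
[-0.3, 0.8, -0.3, -0.6, 0.0, -0.6, 1]
[-0.3, 0.8, -0.3, -0.6, 0.0, -0.6, 1]
[-0.3, 0.8, -0.3, -0.6, 0.0, -0.6, 1]
-> (11, 71.0, 275.0) 44 [0.568 0.117 0.275] [ 0.08 -0.11  2.04  0.    0.44]
[-0.1, 0.6, -0.1, -0.4, 0.0, -0.4, 1]
[-0.1, 0.6, -0.1, -0.4, 0.0, -0.4, 1]
[-0.2, 0.6, -0.1, -0.4, 0.0, -0.4, 1]
[-0.2, 0.6, -0.1, -0.4, 0.0, -0.4, 1]
[-0.2, 0.6, -0.1, -0.4, 0.0, -0.4, 1]
```

Emit:
servo_tool(increments=[[-0.3, 0.8, -0.3, -0.6, 0, -0.6, 1], [-0.3, 0.8, -0.3, -0.6, 0, -0.6, 1], [-0.3, 0.8, -0.3, -0.6, 0, -0.6, 1], [-0.3, 0.8, -0.3, -0.6, 0, -0.6, 1], [-0.3, 0.8, -0.3, -0.6, 0, -0.6, 1]])

```text
clock: 13.3
position: [0.5696, 0.0898, 0.2647]
ee_rot: [0.375, -0.017, 0.927, 0.006]
contact_force: [-0.1, -0.8, -0.4]
width: 0.0003
gripper_force: 0.7
```

Emit:
servo_tool(increments=[[-0.1, 0.6, -0.1, -0.4, 0, -0.4, 1], [-0.1, 0.6, -0.1, -0.4, 0, -0.4, 1], [-0.2, 0.6, -0.1, -0.4, 0, -0.4, 1], [-0.2, 0.6, -0.1, -0.4, 0, -0.4, 1], [-0.2, 0.6, -0.1, -0.4, 0, -0.4, 1]])

```text
clock: 13.8
position: [0.5697, 0.1196, 0.2729]
ee_rot: [0.374, -0.039, 0.927, 0.015]
contact_force: [-4.3, 0.3, -2.1]
width: 0.0002
gripper_force: 1.9
```

```bash
python3 - <<'E'
from arc import *
import cv2
go([((11,90,275),44,3),((11,88,275),44,2),((-60,20,275),35,5),((-160,0,200),20,5)])
w=cv2.resize(cv2.cvtColor(optics.get_image("wrist"),cv2.COLOR_RGB2BGR),(400,300))
b=cv2.cvtColor(optics.get_image("side"),cv2.COLOR_RGB2BGR)[100:280,140:380]
cv2.imwrite("pics/i.png",np.hstack([w,cv2.resize(b,(400,300),interpolation=cv2.INTER_CUBIC)]))
E
```

```text
t 13.8 lane [ 12.8  73.3 272.9] z [ 0.69  0.06 -0.72] q [ 0.09 -0.11  2.04 -0.01  0.44 -1.55] F [-4.3  0.3 -2.1]
-> (11, 90, 275) 44 [0.567 0.136 0.275] [ 0.12 -0.1   2.04 -0.    0.44]
[-0.0, 0.6, -0.1, -0.5, -0.0, -0.4, 1]
[-0.0, 0.6, -0.1, -0.5, -0.0, -0.4, 1]
[-0.0, 0.6, -0.1, -0.5, -0.0, -0.4, 1]
-> (11, 88, 275) 44 [0.568 0.134 0.275] [ 0.11 -0.11  2.04 -0.    0.44]
[0.0, -0.1, -0.0, 0.1, 0.0, 0.1, 1]
[0.0, -0.1, -0.0, 0.1, 0.0, 0.1, 1]
-> (-60, 20, 275) 35 [0.498 0.065 0.275] [-0.01 -0.2   2.   -0.    0.72]
[1.1, -1.2, -1.1, 0.9, 1.8, 1.1, 1]
[1.1, -1.3, -1.0, 0.9, 1.8, 1.1, 1]
[1.1, -1.3, -1.0, 0.9, 1.8, 1.1, 1]
[1.1, -1.3, -0.9, 0.9, 1.8, 1.1, 1]
[1.1, -1.4, -0.8, 0.9, 1.8, 1.1, 1]
-> (-160, 0, 200) 20 [0.399 0.042 0.2  ] [-0.07 -0.19  2.07  0.    0.91]
[2.5, -0.5, 0.1, 0.3, 3.0, 0.6, 1]
[2.5, -0.5, 0.2, 0.3, 3.0, 0.6, 1]
[2.5, -0.5, 0.4, 0.3, 3.0, 0.6, 1]
[2.4, -0.5, 0.5, 0.3, 3.0, 0.6, 1]
[2.4, -0.6, 0.6, 0.3, 3.0, 0.6, 1]
```

View pics/i.png

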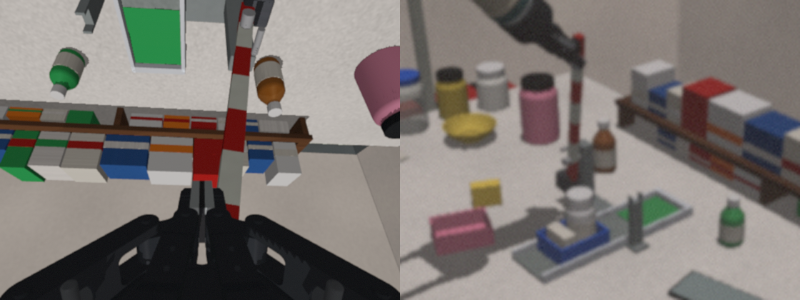

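The arm is almost upright (side half: top end (580,38), base (572,170)), and the finger still touches it. One more leftward push takes it past balance.

Emit:
servo_tool(increments=[[0, 0.6, -0.1, -0.5, 0, -0.4, 1], [0, 0.6, -0.1, -0.5, 0, -0.4, 1], [0, 0.6, -0.1, -0.5, 0, -0.4, 1], [0, 0.6, -0.1, -0.5, 0, -0.4, 1], [0, 0.6, -0.1, -0.5, 0, -0.4, 1]])

```text
clock: 14.4
position: [0.5649, 0.1491, 0.2791]
ee_rot: [0.376, -0.064, 0.924, 0.029]
contact_force: [0.1, -0.4, -0.5]
width: 0.0
gripper_force: 0.0
```

```bash
python3 - <<'E'
from arc import *
go([])
def look():
  for c in("side","top"):
    optics.get_image(c);print(c,[(np.round(d["at"],1),round(d["p"],2)) for d in finder.tip_of("boom_tip",c)])
    for th in (1.3,1.45,1.6,1.75):print(th,proj(c,l2w(T,(0,120-245*np.cos(th),100+245*np.sin(th)))).round(1))
look()
E
```

```text
t 14.4 lane [  8.7 103.  279.1] z [ 0.69  0.1  -0.72] q [ 0.13 -0.11  2.03  0.02  0.45 -1.59] F [ 0.1 -0.4 -0.5]
side [(array([232.9, 114. ]), 0.61)]
1.3 [[253.8 126.3]]
1.45 [[245.9 120.5]]
1.6 [[238.1 116.7]]
1.75 [[230.8 114.9]]
top [(array([206.3, 209.1]), 0.73)]
1.3 [[249.6 211.1]]
1.45 [[235.9 210.9]]
1.6 [[222.1 211. ]]
1.75 [[208.7 211.2]]
```

The arm now stands at its 1.75 limit in both views, matching to within 3 px, and is free of the finger. Next I'll retreat and go behind the tray.

```bash
python3 - <<'E'
from arc import *
for P in ((-175,0,40),(-175,0,12),(-175,0,25),(28,0,20)):
  for t in (10,15,20): print(P,t,iq(P,t))
go([((-60,80,285),40,5),((-175,0,170),15,5)])
E
```

```text
(-175, 0, 40) 10 [-0.07  0.08  2.26  0.    0.62]
(-175, 0, 40) 15 [-0.07  0.05  2.33  0.    0.5 ]
(-175, 0, 40) 20 [-0.07  0.02  2.4   0.    0.37]
(-175, 0, 12) 10 [-0.07  0.13  2.31 -0.    0.52]
(-175, 0, 12) 15 [-0.07  0.11  2.38  0.    0.39]
(-175, 0, 12) 20 [-0.07  0.09  2.45 -0.    0.25]
(-175, 0, 25) 10 [-0.07  0.11  2.29  0.    0.57]
(-175, 0, 25) 15 [-0.07  0.08  2.36 -0.    0.44]
(-175, 0, 25) 20 [-0.07  0.05  2.43  0.    0.31]
(28, 0, 20) 10 [-0.04  0.37  1.89  0.    0.7 ]
(28, 0, 20) 15 [-0.04  0.34  1.97 -0.    0.56]
(28, 0, 20) 20 [-0.04  0.32  2.05 -0.    0.42]
t 14.6 lane [  8.2 102.6 278.2] z [ 0.69  0.1  -0.72] q [ 0.13 -0.11  2.03  0.02  0.45 -1.59] F [ 0.9 -0.6 -0.9]
-> (-60, 80, 285) 40 [0.497 0.124 0.285] [ 0.11 -0.22  2.05  0.    0.62]
[0.9, -0.3, -1.1, 0.3, 0.8, 0.2, 1]
[0.9, -0.3, -1.1, 0.3, 0.8, 0.2, 1]
[0.9, -0.3, -1.0, 0.3, 0.8, 0.2, 1]
[1.0, -0.3, -1.0, 0.3, 0.8, 0.2, 1]
[1.0, -0.3, -1.0, 0.3, 0.8, 0.2, 1]
-> (-175, 0, 170) 15 [0.384 0.042 0.17 ] [-0.07 -0.15  2.09  0.    0.93]
[3.3, -1.4, 0.2, 1.0, 5.0, 1.9, 1]
[3.3, -1.5, 0.5, 1.0, 5.0, 1.9, 1]
[3.2, -1.6, 0.8, 1.0, 5.0, 1.9, 1]
[3.0, -1.7, 1.1, 1.0, 5.0, 1.9, 1]
[2.8, -1.7, 1.4, 1.0, 5.0, 1.9, 1]
```

Emit:
servo_tool(increments=[[0.9, -0.3, -1.1, 0.3, 0.8, 0.2, 1], [0.9, -0.3, -1.1, 0.3, 0.8, 0.2, 1], [0.9, -0.3, -1, 0.3, 0.8, 0.2, 1], [1, -0.3, -1, 0.3, 0.8, 0.2, 1], [1, -0.3, -1, 0.3, 0.8, 0.2, 1]])

```text
clock: 15.1
position: [0.4964, 0.1245, 0.2845]
ee_rot: [0.343, -0.051, 0.938, 0.017]
contact_force: [0.9, 0.3, 0.7]
width: 0.0002
gripper_force: 0.0
```

Emit:
servo_tool(increments=[[3.3, -1.4, 0.2, 1, 5, 1.9, 1], [3.3, -1.5, 0.5, 1, 5, 1.9, 1], [3.2, -1.6, 0.8, 1, 5, 1.9, 1], [3, -1.7, 1.1, 1, 5, 1.9, 1], [2.8, -1.7, 1.4, 1, 5, 1.9, 1]])

```text
clock: 15.6
position: [0.3832, 0.0417, 0.1696]
ee_rot: [0.13, 0.039, 0.991, -0.007]
contact_force: [-0.8, -0.4, -0.1]
width: 0.0003
gripper_force: 0.0
```

```bash
python3 - <<'E'
from arc import *
go([((-178,0,60),15,5),((-178,0,18),15,5)])
E
```

```text
t 15.6 lane [-175.5   -0.   169.6] z [ 0.26 -0.02 -0.97] q [-0.07 -0.15  2.09 -0.01  0.93 -1.56] F [-0.8 -0.4 -0.1]
-> (-178, 0, 60) 15 [0.381 0.042 0.06 ] [-0.07  0.    2.3   0.    0.58]
[0.6, 0.0, 2.1, -0.1, 0.0, -0.1, 1]
[0.6, 0.0, 2.1, -0.1, 0.0, -0.1, 1]
[0.6, -0.0, 2.1, -0.1, 0.0, -0.1, 1]
[0.6, -0.0, 2.1, -0.1, 0.0, -0.1, 1]
[0.6, -0.0, 2.1, -0.1, 0.0, -0.1, 1]
-> (-178, 0, 18) 15 [0.381 0.042 0.018] [-0.07  0.09  2.37  0.    0.42]
[0.2, 0.0, 0.8, -0.0, -0.0, 0.0, 1]
[0.2, 0.0, 0.8, -0.0, -0.0, 0.0, 1]
[0.2, 0.0, 0.8, -0.0, -0.0, 0.0, 1]
[0.2, 0.0, 0.8, -0.0, -0.0, 0.0, 1]
[0.2, 0.0, 0.8, -0.0, -0.0, 0.0, 1]
```

Emit:
servo_tool(increments=[[0.6, 0, 2.1, -0.1, 0, -0.1, 1], [0.6, 0, 2.1, -0.1, 0, -0.1, 1], [0.6, 0, 2.1, -0.1, 0, -0.1, 1], [0.6, 0, 2.1, -0.1, 0, -0.1, 1], [0.6, 0, 2.1, -0.1, 0, -0.1, 1]])

```text
clock: 16.1
position: [0.3826, 0.0422, 0.0601]
ee_rot: [0.132, 0.033, 0.991, -0.003]
contact_force: [-0.5, 0.2, -0.1]
width: 0.0
gripper_force: 0.0
```

Emit:
servo_tool(increments=[[0.2, 0, 0.8, 0, 0, 0, 1], [0.2, 0, 0.8, 0, 0, 0, 1], [0.2, 0, 0.8, 0, 0, 0, 1], [0.2, 0, 0.8, 0, 0, 0, 1], [0.2, 0, 0.9, 0, 0, 0, 1]])

```text
clock: 16.6
position: [0.3839, 0.0423, 0.0183]
ee_rot: [0.132, 0.033, 0.991, -0.003]
contact_force: [-0.8, 1.3, -0.3]
width: -0.0002
gripper_force: 0.0
```

```bash
python3 - <<'E'
from arc import *
import cv2
go([((-178,0,12),15,5),((-130,0,14),15,5)])
w=cv2.resize(cv2.cvtColor(optics.get_image("wrist"),cv2.COLOR_RGB2BGR),(400,300))
b=cv2.cvtColor(optics.get_image("side"),cv2.COLOR_RGB2BGR)[170:290,180:340]
cv2.imwrite("pics/j.png",np.hstack([w,cv2.resize(b,(400,300),interpolation=cv2.INTER_CUBIC)]))
E
```

```text
t 16.6 lane [-174.8    0.6   18.3] z [ 0.26 -0.01 -0.97] q [-0.08  0.09  2.37  0.01  0.41 -1.59] F [-0.8  1.3 -0.3]
-> (-178, 0, 12) 15 [0.381 0.042 0.012] [-0.07  0.1   2.39  0.    0.39]
[0.1, -0.0, 0.1, 0.1, 0.0, 0.0, 1]
[0.1, -0.0, 0.1, 0.1, 0.0, 0.0, 1]
[0.1, -0.0, 0.1, 0.1, 0.0, 0.0, 1]
[0.1, -0.0, 0.1, 0.1, 0.0, 0.0, 1]
[0.1, -0.0, 0.1, 0.1, 0.0, 0.0, 1]
-> (-130, 0, 14) 15 [0.429 0.043 0.014] [-0.06  0.16  2.29 -0.    0.42]
[-0.9, 0.1, 0.2, -0.0, 0.0, -0.1, 1]
[-0.9, 0.1, 0.2, -0.0, 0.0, -0.1, 1]
[-0.9, 0.1, 0.2, -0.0, 0.0, -0.1, 1]
[-0.9, 0.1, 0.2, -0.0, 0.0, -0.1, 1]
[-0.9, 0.1, 0.2, -0.0, 0.0, -0.1, 1]
```

View pics/j.png

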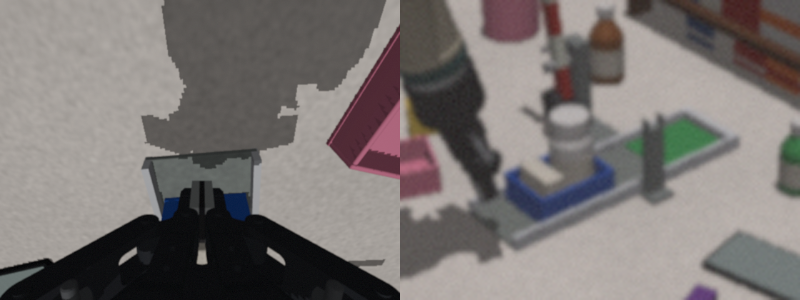

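The side half shows the finger between the kerbs behind the blue tray, with its tip at about (490,195), or pixel (216,248). The jar and box are standing, and the barrier is raised.

```bash
python3 - <<'E'
from arc import *
s,p,r=cur();z=r.apply([0,0,1])
for a in (.008,0,-.01,-.02,-.03): print(a,proj("side",p+a*z).round(1),proj("wrist",p+a*z).round(1)*400/560, lane(p+a*z).round(0))
E
```

```text
0.008 [[219.3 258.4]] [[200.5        171.92857143]] [-174.    1.   10.]
0 [[218.5 256.4]] [[200.42857143 175.71428571]] [-176.    1.   18.]
-0.01 [[217.4 253.8]] [[200.35714286 181.        ]] [-179.    1.   27.]
-0.02 [[216.3 251.2]] [[200.28571429 186.85714286]] [-181.    1.   37.]
-0.03 [[215.2 248.5]] [[200.21428571 193.42857143]] [-184.    1.   47.]
```

Emit:
servo_tool(increments=[[0.1, 0, 0.2, 0, 0, 0, 1], [0.1, 0, 0.2, 0, 0, 0, 1], [0, 0, 0.2, 0, 0, 0, 1], [0, 0, 0.2, 0, 0, 0, 1], [0, 0, 0, 0, 0, 0, 1]])

```text
clock: 17.2
position: [0.3834, 0.0425, 0.01]
ee_rot: [0.131, 0.033, 0.991, -0.003]
contact_force: [-0.1, -0.2, 0.5]
width: -0.0
gripper_force: 0.0
```

Emit:
servo_tool(increments=[[0, 0, 0.1, 0, 0, 0, 1], [0, 0, 0.1, 0, 0, 0, 1], [0, 0, 0.1, 0, 0, 0, 1], [0, 0, 0.1, 0, 0, 0, 1], [0, 0, 0, 0, 0, 0, 1]])

```text
clock: 17.7
position: [0.3843, 0.0425, 0.0061]
ee_rot: [0.131, 0.033, 0.991, -0.003]
contact_force: [-0.2, -0.3, -0.9]
width: -0.0003
gripper_force: 0.0
```

```bash
python3 - <<'E'
from arc import *
go([((-135,0,7),15,5),((-100,0,7),15,5),((26,0,8),15,15)])
E
```

```text
t 17.7 lane [-174.5    0.8    6.1] z [ 0.26 -0.01 -0.97] q [-0.08  0.12  2.39  0.02  0.37 -1.59] F [-0.2 -0.3 -0.9]
-> (-135, 0, 7) 15 [0.424 0.043 0.007] [-0.06  0.17  2.31  0.    0.4 ]
[-0.8, 0.1, 0.2, 0.0, 0.0, -0.1, 1]
[-0.8, 0.1, 0.2, 0.0, 0.0, -0.1, 1]
[-0.8, 0.1, 0.2, 0.0, 0.0, -0.1, 1]
[-0.8, 0.1, 0.2, 0.0, 0.0, -0.1, 1]
[-0.8, 0.1, 0.2, 0.0, 0.0, -0.1, 1]
-> (-100, 0, 7) 15 [0.459 0.044 0.007] [-0.06  0.21  2.25  0.    0.42]
[-0.7, 0.1, 0.2, -0.0, 0.0, -0.1, 1]
[-0.7, 0.1, 0.2, -0.0, 0.0, -0.1, 1]
[-0.7, 0.1, 0.2, -0.0, 0.0, -0.1, 1]
[-0.7, 0.1, 0.2, -0.0, 0.0, -0.1, 1]
[-0.7, 0.1, 0.2, -0.0, 0.0, -0.1, 1]
-> (26, 0, 8) 15 [0.585 0.047 0.008] [-0.04  0.36  1.99 -0.    0.53]
[-0.8, 0.1, 0.2, -0.0, 0.0, -0.1, 1]
[-0.8, 0.1, 0.2, -0.0, 0.0, -0.1, 1]
[-0.8, 0.1, 0.2, -0.0, 0.0, -0.1, 1]
[-0.8, 0.1, 0.2, -0.0, 0.0, -0.1, 1]
[-0.8, 0.1, 0.2, -0.0, 0.0, -0.1, 1]
[-0.8, 0.1, 0.2, -0.0, 0.0, -0.1, 1]
[-0.8, 0.1, 0.2, -0.0, 0.0, -0.1, 1]
[-0.8, 0.1, 0.2, -0.0, 0.0, -0.1, 1]
[-0.8, 0.1, 0.2, -0.0, 0.0, -0.1, 1]
[-0.8, 0.1, 0.2, -0.0, 0.0, -0.1, 1]
[-0.8, 0.1, 0.2, -0.0, 0.0, -0.1, 1]
[-0.8, 0.1, 0.2, -0.0, 0.0, -0.1, 1]
[-0.8, 0.1, 0.2, -0.0, 0.0, -0.1, 1]
[-0.8, 0.1, 0.2, -0.0, 0.0, -0.1, 1]
[-0.8, 0.1, 0.2, -0.0, 0.0, -0.1, 1]
```

Emit:
servo_tool(increments=[[-0.4, 0, 0.1, 0, 0, 0, 1], [-0.4, 0, 0.1, 0, 0, 0, 1], [-0.4, 0, 0.1, 0, 0, 0, 1], [-0.3, 0, 0.1, 0, 0, 0, 1], [-0.3, 0, 0, 0, 0, 0, 1]])

```text
clock: 18.2
position: [0.4031, 0.0412, 0.007]
ee_rot: [0.131, 0.033, 0.991, -0.003]
contact_force: [0.9, 0.4, 0.6]
width: -0.0001
gripper_force: 0.0
```

Emit:
servo_tool(increments=[[-0.3, 0, 0.1, 0, 0, 0, 1], [-0.3, 0, 0.1, 0, 0, 0, 1], [-0.3, 0, 0.1, 0, 0, 0, 1], [-0.3, 0, 0, 0, 0, 0, 1], [-0.3, 0, 0.1, 0, 0, 0, 1]])

```text
clock: 18.7
position: [0.4171, 0.0403, 0.0067]
ee_rot: [0.13, 0.033, 0.991, -0.003]
contact_force: [-3.9, 0.2, 2.5]
width: 0.0001
gripper_force: 1.4
```

Emit:
servo_tool(increments=[[-0.3, 0, 0.1, 0, 0, 0, 1], [-0.3, 0, 0.1, 0, 0, 0, 1], [-0.3, 0, 0.1, 0, 0, 0, 1], [-0.3, 0, 0, 0, 0, 0, 1], [-0.3, 0, 0.1, 0, 0, 0, 1]])

```text
clock: 19.2
position: [0.434, 0.0392, 0.0072]
ee_rot: [0.131, 0.033, 0.991, -0.003]
contact_force: [-2.2, -0.3, 0.1]
width: 0.0
gripper_force: 0.9
```

Emit:
servo_tool(increments=[[-0.4, 0, 0.1, 0, 0, 0, 1], [-0.4, 0, 0.1, 0, 0, 0, 1], [-0.4, 0, 0.1, 0, 0, 0, 1], [-0.4, 0, 0.1, 0, 0, 0, 1], [-0.4, 0, 0.1, 0, 0, 0, 1]])

```text
clock: 19.7
position: [0.4547, 0.0378, 0.0075]
ee_rot: [0.131, 0.033, 0.991, -0.003]
contact_force: [-1.3, -0.2, -1.7]
width: 0.0003
gripper_force: 0.7
```

```bash
cat > tr.py <<'E'
from arc import *
go([])
import cv2
a=optics.get_image("side")
h=cv2.cvtColor(a,cv2.COLOR_RGB2HSV); m=cv2.inRange(h,(105,110,40),(125,255,255)); m[:200]=0;m[:,:150]=0;m[290:]=0;m[:,340:]=0
ys,xs=np.nonzero(m);print("blue px",len(xs),"mean",xs.mean().round(1),ys.mean().round(1),"x",xs.min(),xs.max(),"y",ys.min(),ys.max())
for n in("tray","jar","pillbox"): print(n,[(np.round(d["at"],1).tolist(),round(d["p"],2)) for d in finder.tip_of(n,"side")])
for x in range(-110,100,30): print(x,proj("side",l2w(T,(x,0,6))).round(1),proj("side",l2w(T,(x+50,-38,6))).round(1))
print(83,proj("side",l2w(T,(83,0,6))).round(1))
E
python3 tr.py
```

```text
t 19.7 lane [-104.2   -5.7    7.5] z [ 0.26 -0.01 -0.97] q [-0.07  0.21  2.25  0.01  0.42 -1.59] F [-1.3 -0.2 -1.7]
blue px 191 mean 260.3 241.5 x 241 276 y 230 250
tray [([175.1, 237.6], 0.81), ([258.1, 241.5], 0.75)]
jar [([256.9, 238.0], 0.6)]
pillbox [([296.9, 305.4], 0.9), ([247.5, 248.2], 0.54), ([195.5, 220.9], 0.51)]
-110 [[238.5 251.2]] [[260.6 250.6]]
-80 [[247.1 247.4]] [[268.9 246.8]]
-50 [[255.4 243.7]] [[277. 243.]]
-20 [[263.5 240. ]] [[284.9 239.4]]
10 [[271.5 236.5]] [[292.6 235.9]]
40 [[279.3 233. ]] [[300.1 232.4]]
70 [[286.9 229.6]] [[307.5 229. ]]
83 [[290.1 228.2]]
```

Emit:
servo_tool(increments=[[-0.5, 0.1, 0.1, 0, 0, 0, 1], [-0.5, 0.1, 0.1, 0, 0, 0, 1], [-0.5, 0.1, 0.2, 0, 0, 0, 1], [-0.5, 0.1, 0.1, 0, 0, 0, 1], [-0.5, 0.1, 0.1, 0, 0, 0, 1]])

```text
clock: 20.4
position: [0.4806, 0.0412, 0.0081]
ee_rot: [0.131, 0.033, 0.991, -0.003]
contact_force: [-1.3, -0.2, -1.8]
width: 0.0002
gripper_force: 0.7
```

Emit:
servo_tool(increments=[[-0.5, 0.1, 0.1, 0, 0, 0, 1], [-0.5, 0.1, 0.1, 0, 0, 0, 1], [-0.5, 0.1, 0.2, 0, 0, 0, 1], [-0.5, 0.1, 0.1, 0, 0, 0, 1], [-0.5, 0.1, 0.1, 0, 0, 0, 1]])

```text
clock: 20.9
position: [0.5066, 0.0444, 0.009]
ee_rot: [0.131, 0.033, 0.991, -0.003]
contact_force: [-1.4, -0.1, 0.1]
width: -0.0003
gripper_force: 0.8
```

Emit:
servo_tool(increments=[[-0.5, 0.1, 0.1, 0, 0, 0, 1], [-0.5, 0.1, 0.1, 0, 0, 0, 1], [-0.5, 0.1, 0.2, 0, 0, 0, 1], [-0.5, 0.1, 0.1, 0, 0, 0, 1], [-0.5, 0.1, 0.1, 0, 0, 0, 1]])

```text
clock: 21.4
position: [0.5327, 0.0477, 0.0098]
ee_rot: [0.131, 0.033, 0.991, -0.003]
contact_force: [-2.0, 0.1, 0.1]
width: -0.0
gripper_force: 0.7
```

```bash
python3 tr.py
```

```text
t 21.4 lane [-26.    2.3   9.8] z [ 0.26 -0.01 -0.97] q [-0.04  0.3   2.09 -0.01  0.49 -1.53] F [-2.   0.1  0.1]
blue px 132 mean 279.5 232.2 x 260 295 y 221 240
tray [([278.2, 231.3], 0.61)]
jar [([275.6, 230.5], 0.72)]
pillbox [([192.6, 219.8], 0.74), ([297.0, 306.5], 0.7), ([266.1, 241.0], 0.46)]
-110 [[238.5 251.2]] [[260.6 250.6]]
-80 [[247.1 247.4]] [[268.9 246.8]]
-50 [[255.4 243.7]] [[277. 243.]]
-20 [[263.5 240. ]] [[284.9 239.4]]
10 [[271.5 236.5]] [[292.6 235.9]]
40 [[279.3 233. ]] [[300.1 232.4]]
70 [[286.9 229.6]] [[307.5 229. ]]
83 [[290.1 228.2]]
```

Emit:
servo_tool(increments=[[-0.5, 0, 0.1, 0, 0, 0, 1], [-0.5, 0, 0.2, 0, 0, 0, 1], [-0.5, 0, 0.2, 0, 0, 0, 1], [-0.5, 0, 0.1, 0, 0, 0, 1], [-0.5, 0, 0.2, 0, 0, 0, 1]])

```text
clock: 22.1
position: [0.5582, 0.0459, 0.0091]
ee_rot: [0.131, 0.033, 0.991, -0.003]
contact_force: [-8.4, -0.4, 14.3]
width: -0.0001
gripper_force: 7.2
```

Emit:
servo_tool(increments=[[-0.3, 0, 0.1, 0, 0, 0, 1], [-0.3, 0, 0.1, 0, 0, 0, 1], [-0.3, 0, 0.1, 0, 0, 0, 1], [-0.3, 0, 0.1, 0, 0, 0, 1], [-0.3, 0, 0, 0, 0, 0, 1]])

```text
clock: 22.6
position: [0.5736, 0.0449, 0.0095]
ee_rot: [0.131, 0.033, 0.991, -0.003]
contact_force: [-3.5, -0.4, 3.0]
width: 0.0001
gripper_force: 2.5
```

```bash
python3 tr.py
```

```text
t 22.6 lane [14.9 -1.5  9.5] z [ 0.26 -0.01 -0.97] q [-0.04  0.35  2.01 -0.01  0.52 -1.54] F [-3.5 -0.4  3. ]
blue px 107 mean 295.8 226.2 x 272 305 y 219 233
tray [([175.7, 238.7], 0.66), ([287.5, 230.0], 0.59)]
jar [([288.2, 224.9], 0.91)]
pillbox [([295.7, 306.2], 0.98), ([189.9, 218.8], 0.81), ([280.9, 234.6], 0.61)]
-110 [[238.5 251.2]] [[260.6 250.6]]
-80 [[247.1 247.4]] [[268.9 246.8]]
-50 [[255.4 243.7]] [[277. 243.]]
-20 [[263.5 240. ]] [[284.9 239.4]]
10 [[271.5 236.5]] [[292.6 235.9]]
40 [[279.3 233. ]] [[300.1 232.4]]
70 [[286.9 229.6]] [[307.5 229. ]]
83 [[290.1 228.2]]
```

Emit:
servo_tool(increments=[[-0.2, 0, -0.1, 0, 0, 0, 1], [-0.2, 0, -0.1, 0, 0, 0, 1], [-0.2, 0, 0, 0, 0, 0, 1], [-0.2, 0, 0, 0, 0, 0, 1], [-0.2, 0, 0.1, 0, 0, 0, 1]])

```text
clock: 23.3
position: [0.5832, 0.0442, 0.0123]
ee_rot: [0.131, 0.033, 0.991, -0.003]
contact_force: [-5.8, 0.3, 7.2]
width: 0.0
gripper_force: 4.5
```

```bash
python3 tr.py | head -5
```

```text
t 23.3 lane [24.4 -2.4 12.3] z [ 0.26 -0.01 -0.97] q [-0.04  0.35  1.99 -0.01  0.54 -1.54] F [-5.8  0.3  7.2]
blue px 117 mean 296.6 225.7 x 270 307 y 218 233
tray [([176.4, 241.2], 0.73), ([289.3, 228.7], 0.54)]
jar [([290.0, 223.6], 0.9)]
pillbox [([191.5, 220.5], 0.82), ([297.5, 303.2], 0.6), ([283.0, 232.9], 0.57)]
```

Emit:
servo_tool(increments=[[0, 0, -0.2, 0, 0, 0, 1], [0, 0, -0.2, 0, 0, 0, 1], [-0.1, 0, 0, 0, 0, 0, 1], [-0.1, 0, 0, 0, 0, 0, 1], [-0.1, 0, 0, 0, 0, 0, 1]])

```text
clock: 24.0
position: [0.5853, 0.0441, 0.0168]
ee_rot: [0.131, 0.033, 0.991, -0.003]
contact_force: [0.3, 0.4, -0.6]
width: -0.0002
gripper_force: 0.0
```

Emit:
servo_tool(increments=[[-0.1, 0, 0, 0, 0, 0, 1], [-0.1, 0, 0, 0, 0, 0, 1], [-0.1, 0, 0, 0, 0, 0, 1], [-0.1, 0, 0, 0, 0, 0, 1], [-0.1, 0, 0, 0, 0, 0, 1]])

```text
clock: 24.5
position: [0.59, 0.0437, 0.0181]
ee_rot: [0.131, 0.033, 0.991, -0.003]
contact_force: [0.0, -0.0, -0.7]
width: 0.0001
gripper_force: 0.0
```

```bash
python3 tr.py | head -5
```

```text
t 24.5 lane [31.2 -3.  18.1] z [ 0.26 -0.01 -0.97] q [-0.04  0.35  1.97 -0.01  0.56 -1.54] F [ 0.  -0.  -0.7]
blue px 133 mean 294.0 225.8 x 270 307 y 218 233
tray [([292.3, 230.2], 0.87), ([177.5, 242.6], 0.8)]
jar [([288.5, 223.8], 0.76)]
pillbox [([193.7, 216.4], 0.8), ([298.8, 304.6], 0.64), ([280.4, 231.6], 0.46)]
```

Contact was lost, so the tip has probably ridden up to the tray's rim. I'll lift a little, back off, go lower and push again.

Emit:
servo_tool(increments=[[-0.2, 0, -0.7, 0, 0, 0, 1], [0.6, 0, -0.3, 0, 0, 0, 1], [0.8, 0, -0.2, 0, 0, 0, 1], [0.8, 0, 0.4, 0, 0, 0, 1], [0.3, 0, 0.5, 0, 0, 0, 1]])

```text
clock: 25.2
position: [0.5649, 0.0455, 0.0143]
ee_rot: [0.13, 0.033, 0.991, -0.003]
contact_force: [0.2, -0.3, -0.4]
width: -0.0001
gripper_force: 0.0
```

```bash
python3 tr.py | head -5;  python3 - <<'E'
from arc import *
go([((8,0,3),15,5)])
s,p,r=cur();print(proj("side",p-.02*r.apply([0,0,1])))
E
```

```text
t 25.2 lane [ 6.2 -0.7 14.3] z [ 0.26 -0.01 -0.97] q [-0.04  0.33  2.02 -0.01  0.53 -1.54] F [ 0.2 -0.3 -0.4]
blue px 132 mean 293.1 225.8 x 271 307 y 219 233
tray [([178.9, 238.9], 0.89), ([289.7, 227.6], 0.58)]
jar [([292.5, 223.0], 0.79)]
pillbox [([193.9, 219.9], 0.8), ([299.6, 304.4], 0.72), ([280.2, 232.0], 0.38)]
t 25.4 lane [ 8.2 -0.9 14.6] z [ 0.26 -0.01 -0.97] q [-0.04  0.33  2.02 -0.01  0.53 -1.54] F [ 0.4  0.3 -0.1]
-> (8, 0, 3) 15 [0.567 0.046 0.003] [-0.04  0.35  2.03 -0.    0.5 ]
[0.1, 0.0, 0.2, -0.0, 0.0, -0.3, 1]
[0.1, 0.0, 0.2, -0.0, 0.0, -0.3, 1]
[0.1, 0.0, 0.2, -0.0, 0.0, -0.3, 1]
[0.1, 0.0, 0.2, -0.0, 0.0, -0.3, 1]
[0.1, 0.0, 0.2, -0.0, 0.0, -0.3, 1]
[[269.57378175 229.37807261]]
```

Emit:
servo_tool(increments=[[0.1, 0, 0.2, 0, 0, 0, 1], [0.1, 0, 0.2, 0, 0, 0, 1], [0.1, 0, 0.2, 0, 0, 0, 1], [0, 0, 0.2, 0, 0, 0, 1], [0, 0, 0.2, 0, 0, 0, 1]])

```text
clock: 25.9
position: [0.5667, 0.0453, 0.0044]
ee_rot: [0.131, 0.033, 0.991, -0.003]
contact_force: [-0.4, -0.4, 0.3]
width: 0.0001
gripper_force: 0.0
```

Emit:
servo_tool(increments=[[-0.3, 0, 0.2, 0, 0, 0, 1], [-0.3, 0, 0.1, 0, 0, 0, 1], [-0.3, 0, 0.1, 0, 0, 0, 1], [-0.3, 0, 0, 0, 0, 0, 1], [-0.3, 0, 0.1, 0, 0, 0, 1]])

```text
clock: 26.4
position: [0.5817, 0.0444, 0.0035]
ee_rot: [0.13, 0.033, 0.991, -0.003]
contact_force: [-3.5, 1.8, 2.3]
width: -0.0003
gripper_force: 1.4
```

Emit:
servo_tool(increments=[[-0.1, 0, 0, 0, 0, 0, 1], [-0.1, 0, 0, 0, 0, 0, 1], [-0.1, 0, 0, 0, 0, 0, 1], [-0.1, 0, 0, 0, 0, 0, 1], [-0.1, 0, 0, 0, 0, 0, 1]])

```text
clock: 26.9
position: [0.5869, 0.0442, 0.0048]
ee_rot: [0.131, 0.033, 0.991, -0.003]
contact_force: [-2.4, 2.6, 0.7]
width: 0.0001
gripper_force: 0.7
```

```bash
python3 tr.py | head -5
```

```text
t 26.9 lane [28.1 -2.5  4.8] z [ 0.26 -0.01 -0.97] q [-0.04  0.37  1.99 -0.01  0.52 -1.54] F [-2.4  2.6  0.7]
blue px 124 mean 298.0 225.3 x 287 308 y 217 233
tray [([176.6, 241.1], 0.91), ([293.0, 226.6], 0.66)]
jar [([294.3, 222.8], 0.9)]
pillbox [([192.5, 219.5], 0.76), ([296.8, 306.4], 0.72), ([282.6, 231.4], 0.53)]
```

Emit:
servo_tool(increments=[[-0.1, 0, 0, 0, 0, 0, 1], [-0.1, 0, 0, 0, 0, 0, 1], [-0.1, 0, 0.1, 0, 0, 0, 1], [-0.1, 0, 0, 0, 0, 0, 1], [-0.1, 0, 0, 0, 0, 0, 1]])

```text
clock: 27.6
position: [0.5875, 0.0442, 0.0042]
ee_rot: [0.127, 0.034, 0.991, -0.002]
contact_force: [-13.6, 3.9, 8.9]
width: -0.0001
gripper_force: 5.0
```

```bash
python3 tr.py | head -5
```

```text
t 27.6 lane [28.8 -2.5  4.2] z [ 0.25 -0.01 -0.97] q [-0.04  0.37  1.98 -0.01  0.54 -1.54] F [-13.6   3.9   8.9]
blue px 124 mean 298.2 225.2 x 287 309 y 218 232
tray [([179.1, 241.6], 0.86), ([292.4, 228.3], 0.49), ([442.8, 343.8], 0.39)]
jar [([268.0, 238.9], 0.66)]
pillbox [([300.1, 305.3], 0.68), ([193.9, 220.9], 0.65), ([282.3, 230.9], 0.54)]
```

Pushing force rose to 13.6 N with no further travel, so the tray is at the stop. I'll retreat and verify.

Emit:
servo_tool(increments=[[0.3, 0, 0, 0, 0, 0, 1], [0.5, 0, -0.1, 0, 0, 0, 1], [0.8, 0, -0.2, 0, 0, 0, 1], [1, 0, -0.3, 0, 0, 0, 1], [1.5, 0, -0.4, 0, 0, 0, 1]])

```text
clock: 28.3
position: [0.5507, 0.0461, 0.0046]
ee_rot: [0.132, 0.033, 0.991, -0.003]
contact_force: [-0.0, 0.7, -0.0]
width: 0.0001
gripper_force: 0.0
```

Emit:
servo_tool(increments=[[2, 0, -1, 0, 0, 0, 1], [2, 0, -2, 0, 0, 0, 1], [2, 0, -3, 0, 0, 0, 1], [2, 0, -3, 0, 0, 0, 1], [2, 0, -3, 0, 0, 0, 1]])

```text
clock: 28.8
position: [0.4211, 0.0545, 0.0946]
ee_rot: [0.131, 0.033, 0.991, -0.003]
contact_force: [0.2, 0.4, 0.5]
width: -0.0002
gripper_force: 0.0
```

```bash
cat >> tr.py <<'E'
f=lambda P:proj("side",l2w(T,P)).round(1).tolist()
print("tray front rt top",f((133,-38,42)),"rear rt bottom",f((33,-38,6)),"rear left top",f((33,38,42)),"rear rt top",f((33,-38,42)))
t=optics.get_image("top");h=cv2.cvtColor(t,cv2.COLOR_RGB2HSV);m=cv2.inRange(h,(105,110,40),(125,255,255));m[:160]=0;m[270:]=0;m[:,:245]=0;m[:,300:]=0
ys,xs=np.nonzero(m);print("top blue x",xs.min(),xs.max(),"y",ys.min(),ys.max(),"pred corners",proj("top",l2w(T,[(133,38,42),(33,-38,42)])).round(1).tolist())
for c in("side","top"):
  print(c,"boom",[(np.round(d["at"],1).tolist(),round(d["p"],2)) for d in finder.tip_of("boom_tip",c)])
  for n in("jar","pillbox"): print(n,[(np.round(d["box"]).tolist(),round(d["p"],2)) for d in finder.silhouettes(n,c)])
E
python3 tr.py
```

```text
t 28.8 lane [-137.4   11.9   94.6] z [ 0.26 -0.01 -0.97] q [-0.03  0.01  2.17 -0.01  0.69 -1.53] F [0.2 0.4 0.5]
blue px 149 mean 293.9 224.6 x 272 309 y 217 232
tray [([293.5, 226.8], 0.81), ([178.7, 240.4], 0.74), ([261.4, 196.9], 0.17)]
jar [([290.5, 221.4], 0.72)]
pillbox [([297.4, 304.8], 0.87), ([194.8, 219.2], 0.78), ([284.4, 229.8], 0.51)]
-110 [[238.5 251.2]] [[260.6 250.6]]
-80 [[247.1 247.4]] [[268.9 246.8]]
-50 [[255.4 243.7]] [[277. 243.]]
-20 [[263.5 240. ]] [[284.9 239.4]]
10 [[271.5 236.5]] [[292.6 235.9]]
40 [[279.3 233. ]] [[300.1 232.4]]
70 [[286.9 229.6]] [[307.5 229. ]]
83 [[290.1 228.2]]
tray front rt top [[310.9, 217.4]] rear rt bottom [[285.6, 239.1]] rear left top [[269.4, 218.6]] rear rt top [[285.6, 228.7]]
top blue x 262 282 y 182 209 pred corners [[261.2, 179.5], [283.3, 208.2]]
side boom [([232.7, 114.1], 0.74)]
jar [([294.0, 208.0, 20.0, 30.0], 0.56)]
pillbox [([297.0, 297.0, 19.0, 30.0], 0.64), ([192.0, 215.0, 21.0, 20.0], 0.52)]
top boom [([203.6, 208.6], 0.73)]
jar [([273.0, 192.0, 17.0, 19.0], 0.73)]
pillbox [([274.0, 204.0, 16.0, 7.0], 0.65), ([204.0, 257.0, 11.0, 16.0], 0.48), ([354.0, 257.0, 14.0, 15.0], 0.47)]
```

```bash
python3 - <<'E'
from arc import *
import cv2
t=optics.get_image("top").astype(int); a=cv2.cvtColor(cv2.imread("pics/a.png"),cv2.COLOR_BGR2RGB).astype(int)
for n,i,r0 in(("now",t,172),("init",a,222)):
  for c in (264,279): print(n,c,[(r,*i[r,c-1:c+2].mean(0).round().astype(int).tolist()) for r in range(r0,r0+16)])
  for c in (264,279): print(n,"rear",[(r,*i[r,c-1:c+2].mean(0).round().astype(int).tolist()) for r in range(r0+30,r0+44)])
for x in(83,80,77): print(x,proj("top",l2w(T,[(x+50,0,42),(x-50,0,42),(133,0,18),(133,0,6)])).round(1).tolist())
print(proj("top",l2w(T,[(-40,0,42),(-140,0,42)])).round(1).tolist())
E
```

```text
now 264 [(172, 131, 126, 122), (173, 131, 126, 122), (174, 132, 127, 122), (175, 132, 127, 123), (176, 133, 128, 124), (177, 133, 129, 127), (178, 128, 127, 128), (179, 113, 114, 122), (180, 83, 88, 105), (181, 53, 62, 90), (182, 40, 54, 89), (183, 43, 60, 103), (184, 45, 63, 108), (185, 48, 64, 108), (186, 50, 65, 107), (187, 49, 63, 102)]
now 279 [(172, 130, 126, 121), (173, 131, 125, 121), (174, 130, 124, 120), (175, 129, 124, 120), (176, 129, 124, 121), (177, 129, 126, 125), (178, 130, 129, 131), (179, 125, 125, 132), (180, 104, 107, 123), (181, 73, 79, 105), (182, 66, 71, 91), (183, 83, 87, 103), (184, 99, 103, 119), (185, 109, 110, 124), (186, 113, 113, 121), (187, 114, 114, 118)]
now rear [(202, 50, 60, 93), (203, 51, 61, 91), (204, 47, 57, 88), (205, 44, 56, 90), (206, 42, 58, 99), (207, 40, 58, 103), (208, 41, 54, 91), (209, 52, 57, 74), (210, 66, 69, 70), (211, 75, 78, 76), (212, 78, 80, 78), (213, 78, 80, 78), (214, 78, 80, 78), (215, 78, 80, 78)]
now rear [(202, 127, 122, 115), (203, 125, 121, 113), (204, 115, 110, 104), (205, 92, 90, 91), (206, 64, 69, 92), (207, 47, 61,
[... 907 characters left out ...]
257, 43, 59, 101), (258, 46, 64, 100), (259, 61, 74, 100), (260, 73, 79, 88), (261, 76, 79, 77), (262, 77, 79, 76), (263, 77, 79, 77), (264, 76, 78, 76), (265, 76, 78, 76)]
init rear [(252, 124, 119, 111), (253, 125, 120, 112), (254, 120, 116, 112), (255, 105, 103, 109), (256, 76, 82, 106), (257, 50, 64, 100), (258, 49, 64, 98), (259, 60, 73, 98), (260, 72, 77, 86), (261, 76, 77, 76), (262, 76, 78, 75), (263, 76, 78, 76), (264, 78, 80, 77), (265, 77, 79, 77)]
83 [[272.2, 179.5], [272.3, 208.2], [272.3, 180.5], [272.4, 181.1]]
80 [[272.2, 180.3], [272.3, 209.1], [272.3, 180.5], [272.4, 181.1]]
77 [[272.2, 181.2], [272.3, 210.0], [272.3, 180.5], [272.4, 181.1]]
[[272.4, 229.4], [272.5, 258.8]]
```

Slight doubt (up to about 3 mm) about seating, so I'll push once more, firmly, at the same height and slightly more to the left.

```bash
python3 - <<'E'
from arc import *
go([((-30,1,40),15,5),((0,1,4),15,5),((20,1,4),15,5)])
E
```

```text
t 29.4 lane [-135.7   11.9   93.4] z [ 0.26 -0.01 -0.97] q [-0.03  0.02  2.17 -0.01  0.69 -1.53] F [-0.6  1.1  0.4]
-> (-30, 1, 40) 15 [0.529 0.046 0.04 ] [-0.04  0.24  2.07  0.    0.57]
[-1.8, -0.0, 1.6, -0.0, 0.0, -0.3, 1]
[-1.8, -0.0, 1.6, -0.0, 0.0, -0.3, 1]
[-1.8, -0.0, 1.6, -0.0, 0.0, -0.3, 1]
[-1.8, -0.1, 1.6, -0.0, 0.0, -0.3, 1]
[-1.8, -0.1, 1.6, -0.0, 0.0, -0.3, 1]
-> (0, 1, 4) 15 [0.559 0.047 0.004] [-0.04  0.33  2.05 -0.    0.5 ]
[-0.4, 0.0, 0.9, -0.0, 0.0, -0.0, 1]
[-0.4, 0.0, 0.9, -0.0, 0.0, -0.0, 1]
[-0.4, 0.0, 0.9, -0.0, 0.0, -0.0, 1]
[-0.4, 0.0, 0.9, -0.0, 0.0, -0.0, 1]
[-0.4, 0.0, 0.9, -0.0, 0.0, -0.0, 1]
-> (20, 1, 4) 15 [0.579 0.047 0.004] [-0.04  0.36  2.01 -0.    0.51]
[-0.4, 0.0, 0.1, -0.0, 0.0, -0.0, 1]
[-0.4, 0.0, 0.1, -0.0, 0.0, -0.0, 1]
[-0.4, 0.0, 0.1, -0.0, 0.0, -0.0, 1]
[-0.4, 0.0, 0.1, -0.0, 0.0, -0.0, 1]
[-0.4, 0.0, 0.1, -0.0, 0.0, -0.0, 1]
```

Emit:
servo_tool(increments=[[-1.8, 0, 1.6, 0, 0, -0.3, 1], [-1.8, 0, 1.6, 0, 0, -0.3, 1], [-1.8, 0, 1.6, 0, 0, -0.3, 1], [-1.8, -0.1, 1.6, 0, 0, -0.3, 1], [-1.8, -0.1, 1.6, 0, 0, -0.3, 1]])

```text
clock: 29.9
position: [0.5311, 0.0465, 0.0392]
ee_rot: [0.131, 0.02, 0.991, -0.004]
contact_force: [-0.3, 0.5, -0.9]
width: -0.0001
gripper_force: 0.0
```

Emit:
servo_tool(increments=[[-0.4, 0, 0.9, 0, 0, 0, 1], [-0.4, 0, 0.9, 0, 0, 0, 1], [-0.4, 0, 0.9, 0, 0, 0, 1], [-0.4, 0, 0.9, 0, 0, 0, 1], [-0.4, 0, 0.9, 0, 0, 0, 1]])

```text
clock: 30.4
position: [0.5611, 0.0453, 0.0016]
ee_rot: [0.131, 0.02, 0.991, -0.004]
contact_force: [0.2, -0.5, -0.1]
width: -0.0002
gripper_force: 0.0
```

Emit:
servo_tool(increments=[[-0.4, 0, 0.1, 0, 0, 0, 1], [-0.4, 0, 0.1, 0, 0, 0, 1], [-0.4, 0, 0.1, 0, 0, 0, 1], [-0.4, 0, 0.1, 0, 0, 0, 1], [-0.4, 0, 0.1, 0, 0, 0, 1]])

```text
clock: 30.9
position: [0.5815, 0.0447, 0.0027]
ee_rot: [0.131, 0.021, 0.991, -0.004]
contact_force: [-5.5, 3.7, 5.7]
width: -0.0002
gripper_force: 0.0
```

Emit:
servo_tool(increments=[[-0.2, 0, 0.1, 0, 0, 0, 1], [-0.2, 0, 0, 0, 0, 0, 1], [-0.2, 0, 0.1, 0, 0, 0, 1], [-0.2, 0, 0, 0, 0, 0, 1], [-0.1, 0, 0, 0, 0, 0, 1]])

```text
clock: 31.4
position: [0.5877, 0.0454, 0.0026]
ee_rot: [0.128, 0.02, 0.992, -0.004]
contact_force: [-7.3, 7.9, 10.0]
width: 0.0001
gripper_force: 3.2
```

The side force suggests the gripper body is grazing the slim rest post on the right. I'll back off, shift left 14 mm and push again.

Emit:
servo_tool(increments=[[0.4, 0.1, -0.1, 0, 0, 0, 1], [0.6, 0.2, -0.1, 0, 0, 0, 1], [0.6, 0.4, -0.1, 0, 0, 0, 1], [0, 0.4, 0, 0, 0, 0, 1], [0, 0.4, 0, 0, 0, 0, 1]])

```text
clock: 31.9
position: [0.5754, 0.0599, 0.0015]
ee_rot: [0.131, 0.02, 0.991, -0.004]
contact_force: [-0.4, 0.3, -0.4]
width: -0.0001
gripper_force: 0.0
```

Emit:
servo_tool(increments=[[-0.3, 0, 0, 0, 0, 0, 1], [-0.3, 0, 0.1, 0, 0, 0, 1], [-0.3, 0, 0.1, 0, 0, 0, 1], [-0.2, 0, 0, 0, 0, 0, 1], [-0.2, 0, 0.1, 0, 0, 0, 1]])

```text
clock: 32.4
position: [0.5876, 0.059, 0.0016]
ee_rot: [0.13, 0.02, 0.991, -0.004]
contact_force: [-3.4, -0.2, 2.0]
width: -0.0001
gripper_force: 2.3
```

Emit:
servo_tool(increments=[[-0.2, 0, 0.1, 0, 0, 0, 1], [-0.2, 0, 0, 0, 0, 0, 1], [-0.1, 0, 0, 0, 0, 0, 1], [-0.1, 0, 0.1, 0, 0, 0, 1], [-0.1, 0, 0, 0, 0, 0, 1]])

```text
clock: 32.9
position: [0.5876, 0.059, -0.0008]
ee_rot: [0.124, 0.02, 0.992, -0.004]
contact_force: [-14.6, 0.8, 8.0]
width: 0.0001
gripper_force: 7.4
```

```bash
python3 - <<'E'
from arc import *
go([])
E
```

```text
t 32.9 lane [29.2 12.3 -0.8] z [ 0.24 -0.01 -0.97] q [-0.01  0.38  1.97 -0.02  0.54 -1.52] F [-14.6   0.8   8. ]
```

Stalled at the same place without side force, so the tray is seated. Retreat.

Emit:
servo_tool(increments=[[0.3, 0, 0, 0, 0, 0, 1], [0.5, 0, -0.2, 0, 0, 0, 1], [0.8, 0, -0.2, 0, 0, 0, 1], [1, 0, -0.3, 0, 0, 0, 1], [1.5, 0, -0.4, 0, 0, 0, 1]])

```text
clock: 33.4
position: [0.554, 0.0604, 0.0023]
ee_rot: [0.132, 0.02, 0.991, -0.004]
contact_force: [0.8, 0.1, -0.4]
width: -0.0002
gripper_force: 0.0
```

Emit:
servo_tool(increments=[[2, 0, -1, 0, 0, 0, 1], [2, 0, -2, 0, 0, 0, 1], [2, 0, -3, 0, 0, 0, 1], [2, 0, -3, 0, 0, 0, 1], [2, 0, -3, 0, 0, 0, 1]])

```text
clock: 33.9
position: [0.4243, 0.0661, 0.0923]
ee_rot: [0.131, 0.02, 0.991, -0.004]
contact_force: [-0.7, 0.0, 0.4]
width: 0.0001
gripper_force: 0.0
```

Emit:
servo_tool(increments=[[0, 0, -1, 0, 0, 0, 1], [0, 0, 0, 0, 0, 0, 1], [0, 0, 0, 0, 0, 0, 1], [0, 0, 0, 0, 0, 0, 1], [0, 0, 0, 0, 0, 0, 1]])

```text
clock: 34.4
position: [0.4231, 0.0662, 0.1004]
ee_rot: [0.13, 0.02, 0.991, -0.004]
contact_force: [0.5, -0.5, -0.5]
width: -0.0004
gripper_force: 0.0
```

```bash
python3 tr.py; python3 - <<'E'
from arc import *
import cv2
optics.get_image("side")
print("rest",[(np.round(d["at"],1).tolist(),round(d["p"],2)) for d in finder.tip_of("barrier_rest","side")],"was 277.8,216.1")
t=optics.get_image("top").astype(int)
for c in (264,279): print([(r,*t[r,c-1:c+2].mean(0).round().astype(int).tolist()) for r in [*range(177,186),*range(206,213)]])
E
```

```text
t 34.4 lane [-135.1   23.5  100.4] z [ 0.26 -0.01 -0.97] q [ 0.01  0.01  2.15 -0.02  0.71 -1.51] F [ 0.5 -0.5 -0.5]
blue px 134 mean 294.0 224.6 x 272 309 y 218 232
tray [([293.3, 225.4], 0.56)]
jar [([295.5, 222.6], 0.95)]
pillbox [([195.1, 219.4], 0.78), ([297.7, 305.0], 0.62), ([285.9, 231.3], 0.5)]
-110 [[238.5 251.2]] [[260.6 250.6]]
-80 [[247.1 247.4]] [[268.9 246.8]]
-50 [[255.4 243.7]] [[277. 243.]]
-20 [[263.5 240. ]] [[284.9 239.4]]
10 [[271.5 236.5]] [[292.6 235.9]]
40 [[279.3 233. ]] [[300.1 232.4]]
70 [[286.9 229.6]] [[307.5 229. ]]
83 [[290.1 228.2]]
tray front rt top [[310.9, 217.4]] rear rt bottom [[285.6, 239.1]] rear left top [[269.4, 218.6]] rear rt top [[285.6, 228.7]]
top blue x 262 282 y 181 208 pred corners [[261.2, 179.5], [283.3, 208.2]]
side boom [([227.8, 113.3], 0.87)]
jar [([294.0, 205.0, 19.0, 29.0], 0.77)]
pillbox [([297.0, 296.0, 18.0, 29.0], 0.81), ([286.0, 222.0, 14.0, 15.0], 0.57), ([193.0, 215.0, 19.0, 21.0], 0.57)]
top boom [([206.8, 209.2], 0.67), ([270.8, 192.8], 0.67)]
jar [([274.0, 190.0, 17.0, 20.0], 0.6), ([346.0, 220.0, 42.0, 29.0], 0.36)]
pillbox [([203.0, 256.0, 10.0, 17.0], 0.73), ([354.0, 256.0, 8.0, 14.0], 0.71), ([274.0, 202.0, 15.0, 7.0], 0.7), ([436.0, 211.0, 40.0, 21.0], 0.38)]
rest [([280.2, 218.3], 0.84)] was 277.8,216.1
[(177, 132, 129, 127), (178, 129, 128, 129), (179, 113, 114, 121), (180, 82, 87, 104), (181, 52, 61, 89), (182, 41, 55, 90), (183, 41, 59, 101), (184, 44, 62, 107), (185, 47, 63, 108), (206, 44, 62, 108), (207, 42, 60, 108), (208, 42, 54, 92), (209, 52, 58, 74), (210, 67, 69, 71), (211, 75, 78, 76), (212, 77, 80, 78)]
[(177, 129, 126, 125), (178, 129, 128, 130), (179, 116, 118, 124), (180, 91, 97, 115), (181, 66, 74, 102), (182, 66, 72, 91), (183, 85, 88, 104), (184, 101, 105, 121), (185, 109, 113, 125), (206, 61, 66, 92), (207, 46, 61, 105), (208, 41, 55, 96), (209, 44, 51, 74), (210, 61, 64, 68), (211, 74, 75, 74), (212, 80, 82, 80)]
```

```bash
python3 -c "
from rig import manip
print(manip.sign_off())"
```

```text
the job is handed in; nothing more can be done
None
```

The job is handed in at about 35 s: the barrier arm stays raised by itself, and the blue tray is against the stop (to within about 3 mm by camera) with the jar and pill box standing; the gripper seems to have grazed the rest post lightly, with no clear sign that the post moved.

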